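Set up the fold-up photo booth round a painted figure

TASK

Get the little photo booth ready: first turn its turntable by the brass knob until it clicks home with the figure facing the open front. Then raise the back wall fully upright, and only after it the two side walls, fully upright too, so that their corner flanges close behind the back wall. Do not bump the figure, and leave the roll of tape and the green paint bottle in front of the organiser where they are.

Things in the scene. Friction and masses are not known exactly. Their poses are not given: they have to be found in the camera images.
- booth: Fold-up photo booth, fixed to the table: grey base 132 (x) x 136 (y) x 28 mm high. Origin: centre of its underside, on the turntable's axis. +x points to the back wall, +y to the left wall, -x to the open front (no wall). Hinge lines 28 mm above the table: back wall's along y at x = 66 mm, side walls' along x at y = 68 and -68 mm. Walls lie outwards at the start.
- turntable (a joint): Angle of the off-white turntable (124 mm across, top 33 mm above the table), counterclockwise from above. Ball clicks at -1.047, 0 and 1.047, each drawing it in from about 0.1 rad; stays where left between them; about 2 N at the knob leaves a click. Stops at -1.3 and 1.3. Starts between -1.2 and -0.6. At 0 the figure faces the front and the disc's orange line meets the orange mark on the base.
- turn_knob (a point): Centre of the top of the brass knob on the turntable: round, 12 mm across, 34 mm tall, 52 mm from the axis, top 67 mm above the table. At turntable 0 it lies on the booth's -y side (towards the right wall); at the start, 34 to 70 degrees clockwise of that, nearer the open front. It can be pinched by its top 20 mm and led round from above; keep the gripper's body off the figure in the middle.
- back_wall (a joint): Angle of the wall: 0 lying out flat, 1.571 rad upright, square to the base, at a hard stop; starts between 0 and 0.4. Stiff hinge (0.11 N m; 1 to 2 N at the tab raises it): the wall stays where it is left. 78 mm high, 4 mm thick, white. Swings up towards the front. Raised before the side walls, whose flanges would block it.
- left_wall (a joint): Angle of the wall: 0 lying out flat, 1.571 rad upright, square to the base, at a hard stop; starts between 0 and 0.4. Stiff hinge (0.11 N m; 1 to 2 N at the tab raises it): the wall stays where it is left. 78 mm high, 4 mm thick, white. Swings up towards the right. The upturned 18 mm flange at its rear end closes 4 mm behind the upright back wall.
- right_wall (a joint): Angle of the wall: 0 lying out flat, 1.571 rad upright, square to the base, at a hard stop; starts between 0 and 0.4. Stiff hinge (0.11 N m; 1 to 2 N at the tab raises it): the wall stays where it is left. 78 mm high, 4 mm thick, white. Swings up towards the left. The upturned 18 mm flange at its rear end closes 4 mm behind the upright back wall.
- back_tab (a point): Grip point of the back wall's orange pull tab: 94 mm from its hinge line, mid-thickness, at the middle of the wall. Tab: 16 mm wide along the hinge line, 6 mm thick, in the wall's plane, from the wall's edge (16 mm nearer the hinge) to 12 mm beyond this point. Pinch from above across the 16 mm; it turns, and may slip some mm, in the pads. 26 mm above the table flat, 122 up.
- left_tab (a point): Grip point of the left wall's orange pull tab: 94 mm from its hinge line, mid-thickness, at booth x = 25 mm. Tab: 16 mm wide along the hinge line, 6 mm thick, in the wall's plane, from the wall's edge (16 mm nearer the hinge) to 12 mm beyond this point. Pinch from above across the 16 mm; it turns, and may slip some mm, in the pads. 26 mm above the table flat, 122 up.
- right_tab (a point): Grip point of the right wall's orange pull tab: 94 mm from its hinge line, mid-thickness, at booth x = 25 mm. Tab: 16 mm wide along the hinge line, 6 mm thick, in the wall's plane, from the wall's edge (16 mm nearer the hinge) to 12 mm beyond this point. Pinch from above across the 16 mm; it turns, and may slip some mm, in the pads. 26 mm above the table flat, 122 up.
- figure: Painted figure in blue and grey on a cork, 26 mm across, set in the middle of the turntable and fixed to it, so it turns with it; its top is 108 mm above the table. Origin: centre of the cork's underside, 17 mm above the table, inside the base.
- masking_tape: Roll of masking tape lying flat, 96 mm across, 24 mm high, to the right of the booth. Origin: centre of its underside. A bystander.
- paint_dropper3: Green paint bottle with a white dropper cap, 26 mm across, 82 mm tall, standing to the right, in front of the wooden organiser. Origin: centre of its underside. A bystander.

How it is judged:
On the way, in this order (a step that is already met when the one before it is completed fails the run):
1. the turntable rests in its middle click, the figure facing the open front, the walls still down (value of joint turntable between -0.08 and 0.08 rad and value of joint each of back_wall, left_wall, right_wall below 1 rad), for 0.2 s.
2. the back wall is fully upright, both side walls still down (value of joint turntable between -0.08 and 0.08 rad and value of joint back_wall above 1.48 rad and value of joint each of left_wall, right_wall below 1 rad), for 0.2 s.
3. both side walls are fully upright as well (value of joint turntable between -0.08 and 0.08 rad and value of joint each of back_wall, left_wall, right_wall above 1.48 rad), for 0.2 s.
At the end, for the whole second after the job is handed in: The turntable is within 0.08 rad of its middle click (figure facing the open front), and the back, left and right walls are each raised past 1.48 rad (within about 5 degrees of upright); all are at rest (all of step 3 and velocity of joint turntable between -0.1 and 0.1 rad/s and velocity of joint back_wall between -0.1 and 0.1 rad/s and velocity of joint left_wall between -0.1 and 0.1 rad/s and velocity of joint right_wall between -0.1 and 0.1 rad/s); the robot touches nothing.
It fails at once if the robot bumps the figure (more than 3 N) (contact force between any of the fingers, the arm and figure above 3 N).
It fails at once if the roll of tape or the paint bottle is shifted by more than 20 mm (distance of any of masking_tape, paint_dropper3 from where it was at the start of the episode above 0.02 m).
It fails at once if the paint bottle is knocked over (angle between paint_dropper3's own z axis and vertical above 0.5 rad).
It also fails if it takes over 72 s, if anything falls off the work surface, if the arm or the gripper's body presses on something with over 40 N, if the wrist force passes 120 N, or if a joint passes its speed limit or range.

ROBOT

A 6-joint arm with a two-finger parallel gripper is mounted at the origin on a cart in front of the work surface, level with it; the furniture and walls round the work are solid. World frame = base frame: x ahead of the robot, y to its left, z up, the work surface at z = 0. Lengths are in m, angles in rad, forces in N, time in s.
With the tool pointing down it reaches from about 0.3 to 0.75 m from the base axis. Payload 8.5 kg.
Tool frame: the origin (TCP) lies midway between the tips of the shut fingers; the grasp point (between the pads) lies 19 mm behind it; z points along the fingers, y is the line along which they close (so a half turn about z gives the same grasp; the last joint's range is limited). The gripper opens to 85 mm and grips with 20 to 120 N. Pads are 22 mm wide; open, the fingers measure 114 mm over their backs; the gripper's body (76 mm by 85 mm) begins 54 mm behind the grasp point. The pads swing forward as they close: fully open they stand 13 mm farther back than shut.
Start: joints at [0.964, 0.381, 1.297, -0, 1.464, -0.215], TCP at [0.21, 0.508, 0.231] pointing down, gripper open.
Joint ranges: [-3.11, 3.11], [-0.89, 2.33], [0.22, 2.48], [-1.42, 4.56], [0.17, 2.85], [-2.88, 2.88]. Speed limits (rad/s): [2.39, 2.39, 3.14, 3.14, 3.14, 3.14].

INTERFACE

Orientations are given as a unit quaternion [w, x, y, z].
In Python, from cell import monitor, eyes, sign_off gives the robot as it stands.
- The arm moves only by the tool carry_out, never from a script. Its argument "series" is a list of rows, each a list of 3 entries, a list of its own where there are three numbers: the shift along the world's x, y, z scaled (see below), then the turn about the world's z scaled (see below), then the opening, from 0 (shut) to 1 (fully open). In form: [[[tx, ty, tz], twist, hand], ...]. A call has 1 to 10 rows; each row shifts and turns the commanded pose from where the row before left it; what a row does not reach is not made up. The controller multiplies each number of a shift by 0.04 m and each number of a turn by 0.1 rad. A row lasts 1/10 s, in which the tool goes at most 50 mm and 8.59 degrees, less where a joint would pass 70% of its speed; a pose out of reach is approached as far as the arm can. A call with a number of a shift or a turn outside -1 to 1 is refused whole. A call with a gripper value outside its range is refused whole. The fingers move at their own pace and stop on an object; "force" is the grip in N (left out, the last holds). Time passes only in rows, so rows that do not move let the fingers close. It gives the time, the measured TCP pose, the force, the opening and the grip force at its end, in the units of the state.
- monitor.sense(): the state, without advancing time (a new reading comes with each control period).
- eyes.camera(name): name is "scene" or "top" or "wrist"; returns (picture, depth): 480x640x3 uint8, red, green, blue; 480x640 float32, m along the optical axis (not along the pixel's ray), 0 where there is no reading.
- eyes.calibration(name): a dict with "K" (3x3 intrinsics, pixels), "T" (4x4, takes a point from camera to world coordinates). Camera axes: x right, y down, z forward; pixel columns grow to the right and rows downward; lengths in m; the calibration is good to about 2 mm. A picture is of the moment at which its call begins: read the wrist's pose just before it. calibration takes no time and is no camera call; for the wrist camera it gives the pose at the moment of the call.
- sign_off(): hands the job in; it is judged then, once.
The state is a dict: "clock": time; "joints": joint angles; "qd": joint speeds; "joint_efforts": joint torques, N m; "tcp_pos": TCP position; "orientation": TCP orientation; "contact_force": force on the tool from outside, world axes, zero at the start; "ft_torque": the same for the moment, N m; "grip_width": opening from 0.0 (shut) to 1.0 (fully open); "grasp_force": force on a finger pad.
Only numpy, scipy, OpenCV 4.12 (cv2) and the standard library are available. Lean on these libraries where they do the work, as an engineer would, in place of code of your own. Each camera call takes 0.05 s, during which the arm holds its last target. There are 200 camera calls.

## Working session

There is one attempt and no reset: what is moved stays moved. The work goes in short steps, Python scripts to look and compute and a tool call to move; the robot and the scene stay as the last step left them, time stands still between calls to the robot, and variables do not carry over. Pictures are saved under pics/ and viewed, at most 10 in all, crops included, and the job is handed in when it is done.

Besides the shell and the picture viewer there is one more tool, called after ">>>" as name(argument=value, ...) on one line, values as JSON. carry_out: Moves the arm, as the interface text tells. Its arguments: {"type":"object","properties":{"series":{"type":"array"},"force":{"type":"number"}},"required":["series"]}

```bash
mkdir -p pics; python3 - <<'E'
from cell import monitor, eyes
import cv2,numpy as np
s=monitor.sense();print(s)
for n in("top","scene"):
    p,d=eyes.camera(n);cv2.imwrite(f"pics/{n}0.png",p[:,:,::-1]);np.savez(f"{n}0.npz",p=p,d=d,**eyes.calibration(n));print(eyes.calibration(n))
E
```

```text
{'clock': 0.0, 'joints': array([ 9.63712696e-01,  3.81186449e-01,  1.29825299e+00,  3.82072888e-06,
        1.46362937e+00, -2.15310974e-01]), 'qd': array([-0.00087647, -0.00060475, -0.00077134, -0.00200786,  0.00037401,
        0.00013733]), 'joint_efforts': array([-2.51158621e-03, -4.48456800e+01, -2.31270629e+01, -2.74669128e-04,
        4.87696103e-03, -2.30333291e-05]), 'tcp_pos': array([0.20983749, 0.50807465, 0.23071954]), 'orientation': array([-2.96755850e-04,  1.94636138e-01,  9.80875236e-01, -6.75794559e-04]), 'contact_force': array([-0.91554435, -0.05396996, -0.52172125]), 'ft_torque': array([-0.05253314, -0.0047895 , -0.05755955]), 'grasp_force': 0.0, 'grip_width': 0.9990738563973006}
{'K': array([[582.52199801,   0.        , 327.68765362],
       [  0.        , 582.52199801, 240.07190862],
       [  0.        ,   0.        ,   1.        ]]), 'T': array([[ 0.0048624 , -0.99152807,  0.12980157,  0.33629513],
       [-0.99990528, -0.00649223, -0.01213609,  0.16118378],
       [ 0.01287598, -0.12973026, -0.99146572,  1.38911381],
       [ 0.        ,  0.        ,  0.        ,  1.        ]])}
{'K': array([[466.04529551,   0.        , 310.94838521],
       [  0.        , 466.04529551, 244.91540616],
       [  0.        ,   0.        ,   1.        ]]), 'T': array([[ 0.99869342, -0.04217465,  0.02885741,  0.49330007],
       [-0.04727064, -0.54787728,  0.83522211, -0.72561682],
       [-0.01941488, -0.83549494, -0.54915505,  0.65712422],
       [ 0.        ,  0.        ,  0.        ,  1.        ]])}
```

View pics/top0.png

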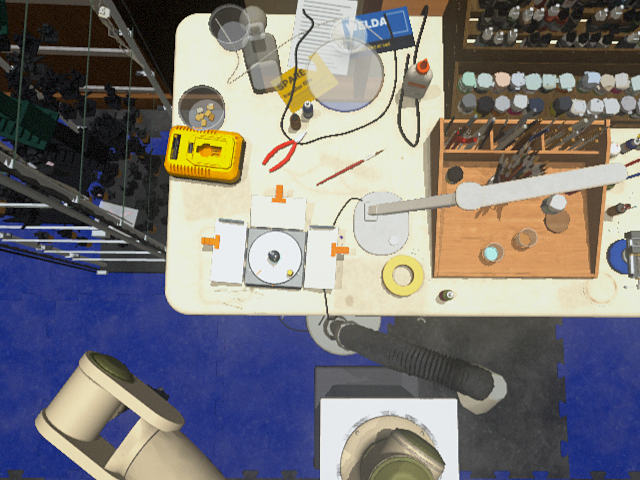

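View pics/scene0.png

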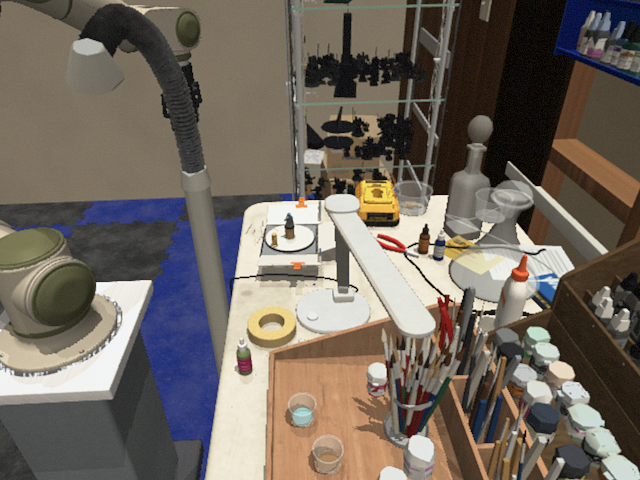

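```bash
cat > h.py <<'E'
import numpy as np,cv2
def pts(p,d,K,T):
    v,u=np.indices(d.shape);r=np.stack([(u-K[0,2])/K[0,0],(v-K[1,2])/K[1,1],np.ones(d.shape)],-1)
    return (r*d[...,None])@T[:3,:3].T+T[:3,3]
def ray(u,v,K,T,z):
    r=T[:3,:3]@np.array([(u-K[0,2])/K[0,0],(v-K[1,2])/K[1,1],1]);return T[:3,3]+r*(z-T[2,3])/r[2]
def blobs(m,amin=8):
    n,l,s,c=cv2.connectedComponentsWithStats(m.astype(np.uint8));return [(i,s[i,4],c[i],l==i) for i in range(1,n) if s[i,4]>=amin]
E
python3 - <<'E'
from h import *
z=np.load("top0.npz");p,d,K,T=[z[k] for k in("p","d","K","T")]
P=pts(p,d,K,T);hsv=cv2.cvtColor(p,cv2.COLOR_RGB2HSV)
o=(hsv[...,0]<16)&(hsv[...,0]>5)&(hsv[...,1]>170)&(hsv[...,2]>120);o[:170]=0;o[300:]=0;o[:,350:]=0
for i,a,c,m in blobs(o,3): print("orange",a,c.round(1),np.median(P[m],0).round(4),P[m].min(0).round(3),P[m].max(0).round(3))
k=(hsv[...,0]>=16)&(hsv[...,0]<32)&(hsv[...,1]>120);k[:225]=0;k[290:]=0;k[:,:245]=0;k[:,305:]=0
for i,a,c,m in blobs(k,4): print("brass",a,c.round(1),np.median(P[m],0).round(4))
for (u,v) in [(222,252),(235,252),(278,205),(278,222),(312,258),(325,258),(335,258),(262,257),(290,240),(375,210),(380,214),(420,205),(468,195),(380,235),(290,272)]:
    print((u,v),P[v,u].round(4))
c=cv2.resize(p[180:300,195:355],None,fx=5,fy=5,interpolation=cv2.INTER_CUBIC);cv2.imwrite("pics/c0.png",c[:,:,::-1])
E
```

```text
orange 116 [278.7 194.4] [0.6154 0.2588 0.0591] [0.602 0.245 0.05 ] [0.638 0.275 0.071]
orange 4 [219.  238.5] [0.5138 0.3965 0.0485] [0.51  0.396 0.044] [0.518 0.398 0.051]
orange 6 [204.  240.5] [0.5076 0.4293 0.0568] [0.502 0.428 0.05 ] [0.513 0.431 0.062]
orange 120 [338.6 249.2] [0.4901 0.1209 0.0544] [0.477 0.098 0.042] [0.505 0.135 0.064]
brass 19 [289.6 272.2] [0.4357 0.2306 0.0674]
(222, 252) [0.4828 0.3893 0.0455]
(235, 252) [0.4839 0.3605 0.0367]
(278, 205) [0.5929 0.261  0.0527]
(278, 222) [0.5551 0.2614 0.0383]
(312, 258) [0.4711 0.181  0.0354]
(325, 258) [0.4708 0.1507 0.0399]
(335, 258) [0.4691 0.1279 0.0591]
(262, 257) [0.4736 0.2985 0.0264]
(290, 240) [0.5132 0.2329 0.0344]
(375, 210) [0.5804 0.036  0.0653]
(380, 214) [0.3363 0.1612 1.3891]
(420, 205) [ 0.5655 -0.0439  0.2065]
(468, 195) [ 0.5609 -0.1118  0.3312]
(380, 235) [0.5297 0.0193 0.0112]
(290, 272) [0.4357 0.2302 0.0674]
```

View pics/c0.png

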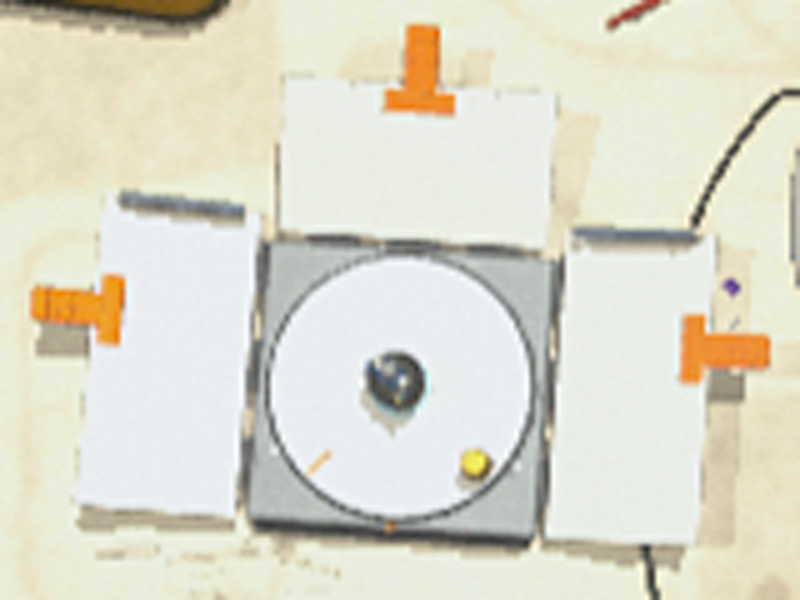

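```bash
python3 - <<'E'
from h import *
z=np.load("top0.npz");p,d,K,T=[z[k] for k in("p","d","K","T")]
P=pts(p,d,K,T);hsv=cv2.cvtColor(p,cv2.COLOR_RGB2HSV)
w=(hsv[...,1]<22)&(hsv[...,2]>200);b=[x for x in blobs(w,300) if x[3][268,275]]
cn=max(cv2.findContours(b[0][3].astype(np.uint8),cv2.RETR_EXTERNAL,cv2.CHAIN_APPROX_NONE)[0],key=len)
el=cv2.fitEllipse(cv2.convexHull(cn));print("ell",el,b[0][1])
C=ray(*el[0],K,T,.033)
D=[ray(*q[0],K,T,.033)[:2] for q in cv2.convexHull(cn)]
(cx,cy),r=cv2.minEnclosingCircle(np.float32(D));print("C",C,cx,cy,r)
M=ray(195+390.5/5-.4,180+527/5-.4,K,T,.028);print("mark",M)
y1=np.arctan2(-(M-C)[1],-(M-C)[0]);print("yaw mark",y1)
kn=ray(289.6,272.2,K,T,.067);print("knob",kn, np.linalg.norm((kn-C)[:2]))
hin={}
# tab tip edges (crop px)
for n,(u,v) in dict(back=(423,45),left=(48,305),right=(752,350)).items():
    print(n,ray(195+u/5-.4,180+v/5-.4,K,T,.05))
# wall tilts by plane fit of white walls
for n,(u0,u1,v0,v1) in dict(back=(254,300,200,224),left=(217,240,228,275),right=(312,330,232,282)).items():
    q=P[v0:v1,u0:u1].reshape(-1,3);q=q[q[:,2]<.2];A=np.c_[q[:,:2],np.ones(len(q))];c=np.linalg.lstsq(A,q[:,2],rcond=None)[0];print(n,c,np.arctan(np.hypot(*c[:2])),np.arctan2(c[1],c[0]))
E
```

```text
ell ((274.5472106933594, 256.9967346191406), (51.34832000732422, 51.900413513183594), 59.47100067138672) 1891
C [0.47314338 0.26855504 0.033     ] 0.4735213816165924 0.26857802271842957 0.06088148429989815
mark [0.40806321 0.27215678 0.028     ]
yaw mark -0.05528674983925633
knob [0.43523905 0.23113965 0.067     ] 0.05326019989727157
back [0.63250033 0.25900557 0.05      ]
left [0.50850959 0.43030393 0.05      ]
right [0.48963183 0.10461134 0.05      ]
back [ 0.37646907 -0.02630504 -0.16703303] 0.36086170265292106 -0.06975966945062115
left [ 0.01529937  0.28927298 -0.07625474] 0.2819597114177859 1.5179565129677934
right [-0.01481182 -0.31083097  0.09758474] 0.3016852055362973 -1.6184126472317195
```

```bash
python3 - <<'E'
from h import *
z=np.load("top0.npz");P=pts(z['p'],z['d'],z['K'],z['T'])
for u,v in [(315,330),(335,325),(345,345),(370,335),(400,350),(450,375),(485,395),(150,400),(100,365),(180,430),(410,440)]: print((u,v),P[v,u].round(3))
z=np.load("scene0.npz");P=pts(z['p'],z['d'],z['K'],z['T'])
print("scene")
for u,v in [(200,280),(210,340),(195,180),(185,120),(160,50),(90,65),(110,30),(183,80),(185,110),(190,30)]: print((u,v),P[v,u].round(3))
E
```

```text
(315, 330) [ 0.288  0.179 -0.714]
(335, 325) [ 0.315  0.124 -0.084]
(345, 345) [0.288 0.118 0.373]
(370, 335) [0.308 0.085 0.493]
(400, 350) [0.29  0.048 0.557]
(450, 375) [ 0.259 -0.014  0.591]
(485, 395) [ 0.23  -0.067  0.566]
(150, 400) [0.213 0.411 0.504]
(100, 365) [0.264 0.481 0.521]
(180, 430) [-0.062  0.651 -0.735]
(410, 440) [ 0.089 -0.022  0.172]
scene
(200, 280) [0.277 0.094 0.039]
(210, 340) [ 0.111  0.704 -0.737]
(195, 180) [0.306 0.082 0.283]
(185, 120) [0.309 0.075 0.4  ]
(160, 50) [0.298 0.037 0.521]
(90, 65) [ 0.244 -0.103  0.53 ]
(110, 30) [ 0.264 -0.06   0.564]
(183, 80) [0.315 0.079 0.466]
(185, 110) [0.311 0.077 0.416]
(190, 30) [0.264 0.468 0.485]
```

```bash
python3 - <<'E'
from h import *
A=[]
for n in("top","scene"):
    z=np.load(n+"0.npz");P=pts(z['p'],z['d'],z['K'],z['T'])[z['d']>0];A.append(P)
P=np.vstack(A);c,s=np.cos(.9637),np.sin(.9637)
Q=np.c_[P[:,0]*c+P[:,1]*s,-P[:,0]*s+P[:,1]*c,P[:,2]]
m=(Q[:,2]>.08)&(Q[:,0]>-.15)&(Q[:,0]<.75)&(abs(Q[:,1])<.35)&(P[:,1]>.16)&(Q[:,2]<1.2)&~((P[:,0]>.38))
q=Q[m]
for a in np.arange(-.15,.75,.05):
    r=q[(q[:,0]>=a)&(q[:,0]<a+.05)]
    for b in np.arange(.05,1.0,.1):
        w=r[(r[:,2]>=b)&(r[:,2]<b+.1)]
        if len(w)>15: print("fwd %.2f z %.2f n%d lat %.3f..%.3f z %.3f..%.3f"%(a,b,len(w),*np.percentile(w[:,1],[2,98]),*np.percentile(w[:,2],[2,98])))
print("base region / pole")
m=(abs(P[:,0]-.3)<.12)&(P[:,1]>-.2)&(P[:,1]<.2)&(P[:,2]>.0)&(P[:,2]<.8);q=P[m]
for b in np.arange(0,.8,.05):
    w=q[(q[:,2]>=b)&(q[:,2]<b+.05)]
    if len(w)>10: print("z %.2f n%d x %.3f..%.3f y %.3f..%.3f"%(b,len(w),*np.percentile(w[:,0],[2,98]),*np.percentile(w[:,1],[2,98])))
E
```

```text
fwd 0.15 z 0.55 n94 lat 0.050..0.149 z 0.573..0.580
fwd 0.20 z 0.55 n366 lat 0.052..0.175 z 0.551..0.577
fwd 0.25 z 0.45 n408 lat 0.074..0.125 z 0.519..0.550
fwd 0.25 z 0.55 n346 lat 0.067..0.090 z 0.550..0.571
fwd 0.30 z 0.45 n92 lat 0.067..0.127 z 0.513..0.550
fwd 0.30 z 0.55 n709 lat 0.067..0.088 z 0.551..0.588
fwd 0.35 z 0.45 n546 lat 0.065..0.119 z 0.459..0.549
fwd 0.35 z 0.55 n1389 lat 0.071..0.126 z 0.551..0.586
fwd 0.40 z 0.45 n2875 lat 0.059..0.166 z 0.469..0.549
fwd 0.40 z 0.55 n506 lat 0.089..0.141 z 0.550..0.564
fwd 0.45 z 0.25 n248 lat 0.092..0.118 z 0.254..0.344
fwd 0.45 z 0.35 n87 lat 0.059..0.132 z 0.399..0.450
fwd 0.45 z 0.45 n3104 lat 0.058..0.176 z 0.456..0.542
fwd 0.50 z 0.35 n416 lat 0.058..0.132 z 0.362..0.449
fwd 0.50 z 0.45 n4586 lat 0.049..0.174 z 0.461..0.538
fwd 0.55 z 0.25 n242 lat 0.103..0.135 z 0.257..0.347
fwd 0.55 z 0.35 n57 lat 0.059..0.103 z 0.362..0.449
fwd 0.55 z 0.45 n1625 lat 0.050..0.175 z 0.466..0.533
fwd 0.60 z 0.25 n44 lat 0.119..0.143 z 0.290..0.344
base region / pole
z 0.00 n5778 x 0.294..0.419 y -0.190..0.190
z 0.05 n737 x 0.278..0.408 y -0.142..0.132
z 0.10 n496 x 0.278..0.325 y 0.079..0.109
z 0.15 n544 x 0.278..0.325 y 0.079..0.106
z 0.20 n592 x 0.278..0.325 y 0.079..0.104
z 0.25 n873 x 0.277..0.327 y 0.077..0.131
z 0.30 n673 x 0.281..0.322 y 0.082..0.126
z 0.35 n757 x 0.281..0.321 y 0.076..0.122
z 0.40 n915 x 0.280..0.320 y 0.069..0.115
z 0.45 n1412 x 0.231..0.316 y -0.101..0.106
z 0.50 n4723 x 0.205..0.306 y -0.104..0.085
z 0.55 n5487 x 0.224..0.294 y -0.089..0.050
```

>>> carry_out(series=[[[0.28,-0.35,0],-1,0.6],[[0.28,-0.35,0],-1,0.6],[[0.28,-0.35,0],-1,0.6],[[0.28,-0.35,0],-1,0.6],[[0.28,-0.35,0],-1,0.6],[[0.28,-0.35,0],-1,0.6],[[0.28,-0.35,0],-1,0.6],[[0.28,-0.35,0],-1,0.6],[[0.28,-0.35,0],-1,0.6],[[0.28,-0.35,0],-1,0.6]], force=30)

```text
clock: 1.1
tcp_pos: [0.3223, 0.3676, 0.231]
orientation: [-0.0, 0.643, 0.766, -0.0]
contact_force: [0.8, 0.4, -0.0]
grip_width: 0.601
grasp_force: 0.0
```

```bash
cat > st.py <<'E'
from cell import monitor
import numpy as np
np.set_printoptions(precision=4,suppress=True)
def yaw(q):
    w,x,y,z=q;return np.arctan2(1-2*(x*x+z*z),2*(x*y-w*z))
if __name__=="__main__":
    s=monitor.sense();print(s['clock'],'tcp',s['tcp_pos'],'yaw',round(yaw(s['orientation']),4),'j',s['joints'],'tau1',s['joint_efforts'],'F',s['contact_force'],'g',s['grip_width'],s['grasp_force'])
E
python3 st.py
```

```text
1.1 tcp [0.3223 0.3676 0.231 ] yaw 0.1749 j [ 0.6083  0.274   1.46   -0.      1.4084  0.4334] tau1 [  2.5744 -38.2414 -22.6544   0.0045   0.06    -0.8254] F [ 0.8081  0.4291 -0.023 ] g 0.6010336000639761 0.0
```

>>> carry_out(series=[[[0.27,-0.34,-0.2],-0.97,0.6],[[0.27,-0.34,-0.2],-0.97,0.6],[[0.27,-0.34,-0.2],-0.97,0.6],[[0.27,-0.34,-0.2],-0.97,0.6],[[0.27,-0.34,-0.2],-0.97,0.6],[[0.27,-0.34,-0.2],-0.97,0.6],[[0.27,-0.34,-0.2],-0.97,0.6],[[0.27,-0.34,-0.2],-0.97,0.6],[[0.27,-0.34,-0.2],-0.97,0.6],[[0.25,-0.32,-0.2],-0.95,0.6]])

```text
clock: 2.1
tcp_pos: [0.4295, 0.2324, 0.1508]
orientation: [-0.0, 0.925, 0.379, -0.0]
contact_force: [-0.4, 0.4, -0.1]
grip_width: 0.598
grasp_force: 0.0
```

```bash
python3 st.py; python3 - <<'E'
from cell import eyes
import cv2,numpy as np
p,d=eyes.camera("scene");cv2.imwrite("pics/s1.png",p[:,:,::-1]);np.savez("s1.npz",p=p,d=d,**eyes.calibration("scene"))
w,dd=eyes.camera("wrist");cv2.imwrite("pics/w1.png",w[:,:,::-1]);np.savez("w1.npz",p=w,d=dd,**eyes.calibration("wrist"))
t,td=eyes.camera("top");np.savez("t1.npz",p=t,d=td,**eyes.calibration("top"))
cv2.imwrite("pics/m1.png",cv2.resize(np.hstack([p,t])[:,:,::-1],(800,300)))
E
```

```text
2.1 tcp [0.4295 0.2324 0.1508] yaw -0.7931 j [ 0.253   0.3544  1.5956 -0.      1.1922  1.0462] tau1 [  1.874  -41.0102 -19.73    -0.0165   0.2707  -0.8461] F [-0.3984  0.3629 -0.085 ] g 0.5982659653526197 0.0
```

View pics/m1.png

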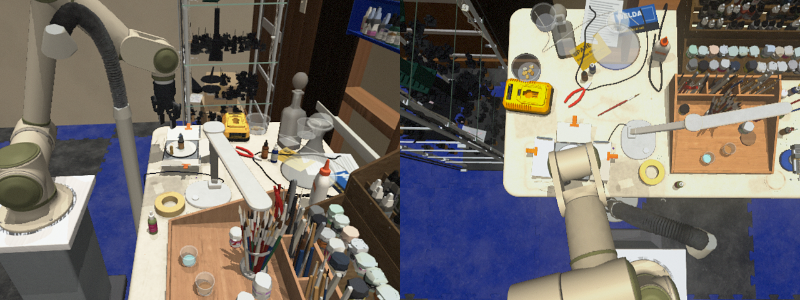

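View pics/w1.png

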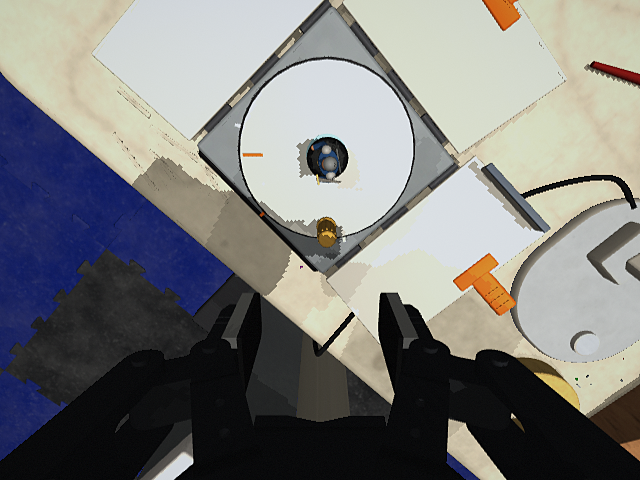

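```bash
python3 - <<'E'
from h import *
z=np.load("w1.npz");p,d,K,T=[z[k] for k in("p","d","K","T")];P=pts(p,d,K,T)
print("cam",T[:3,3])
m=np.zeros(d.shape,bool);m[200:260,300:350]=1
m&=(P[...,2]>.060)&(P[...,2]<.075);v,u=np.nonzero(m);print("knob top",len(u),u.min(),u.max(),v.min(),v.max(),P[m].mean(0),P[m].min(0),P[m].max(0))
hsv=cv2.cvtColor(p,cv2.COLOR_RGB2HSV)
w=(hsv[...,1]<22)&(hsv[...,2]>200);b=[x for x in blobs(w,300) if x[3][110,330]]
cn=max(cv2.findContours(b[0][3].astype(np.uint8),cv2.RETR_EXTERNAL,cv2.CHAIN_APPROX_NONE)[0],key=len)
D=[ray(*q[0],K,T,.033)[:2] for q in cv2.convexHull(cn)]
print("C",cv2.minEnclosingCircle(np.float32(D)))
o=(hsv[...,0]<16)&(hsv[...,0]>5)&(hsv[...,1]>170)&(hsv[...,2]>120)
for i,a,c,mm in blobs(o,10): print("orange",a,c.round(1),np.median(P[mm],0).round(4))
z=np.load("t1.npz");P=pts(*[z[k] for k in("p","d","K","T")]);P=P[z['d']>0]
c,s=np.cos(.253),np.sin(.253);Q=np.c_[P[:,0]*c+P[:,1]*s,-P[:,0]*s+P[:,1]*c,P[:,2]]
q=Q[(Q[:,2]>.2)&(Q[:,0]<.6)&(Q[:,1]>-.15)&(Q[:,1]<.3)]
for a in np.arange(0.1,.6,.05):
    r=q[(q[:,0]>=a)&(q[:,0]<a+.05)]
    h=[ "%.2f:%.3f"%(b,np.max(r[(r[:,1]>=b)&(r[:,1]<b+.02),2],initial=0)) for b in np.arange(-.06,.22,.02)];print("%.2f"%a,*h)
E
```

```text
cam [0.48343705 0.28568873 0.29318147]
knob top 312 317 336 226 247 [0.43679471 0.23362002 0.06687113] [0.42979919 0.22656203 0.06002783] [0.44247712 0.23928997 0.07039057]
C ((0.4730653762817383, 0.26916199922561646), 0.061206359416246414)
orange 661 [502.9  11.5] [0.603  0.2547 0.0547]
orange 40 [252.5 154.5] [0.4368 0.3062 0.0352]
orange 12 [261.5 214. ] [0.4075 0.2728 0.0298]
orange 942 [482.9 287.1] [0.4862 0.1242 0.0535]
0.10 -0.06:0.000 -0.04:0.000 -0.02:0.000 0.00:0.000 0.02:0.000 0.04:0.000 0.06:0.000 0.08:0.000 0.10:0.000 0.12:0.000 0.14:0.000 0.16:0.000 0.18:0.000 0.20:0.000 0.22:0.000
0.15 -0.06:0.000 -0.04:0.000 -0.02:0.000 0.00:0.000 0.02:0.659 0.04:0.692 0.06:0.691 0.08:0.691 0.10:0.692 0.12:0.691 0.14:0.691 0.16:0.690 0.18:0.000 0.20:0.000 0.22:0.000
0.20 -0.06:0.585 -0.04:0.000 -0.02:0.000 0.00:0.000 0.02:0.000 0.04:0.687 0.06:0.690 0.08:0.688 0.10:0.688 0.12:0.690 0.14:0.689 0.16:0.689 0.18:0.690 0.20:0.689 0.22:0.687
0.25 -0.06:0.588 -0.04:0.575 -0.02:0.562 0.00:0.537 0.02:0.491 0.04:0.298 0.06:0.613 0.08:0.631 0.10:0.636 0.12:0.635 0.14:0.628 0.16:0.608 0.18:0.000
[... 360 characters left out ...]
22:0.000
0.40 -0.06:0.000 -0.04:0.000 -0.02:0.000 0.00:0.000 0.02:0.000 0.04:0.483 0.06:0.485 0.08:0.485 0.10:0.486 0.12:0.486 0.14:0.484 0.16:0.485 0.18:0.427 0.20:0.000 0.22:0.000
0.45 -0.06:0.000 -0.04:0.000 -0.02:0.000 0.00:0.000 0.02:0.000 0.04:0.464 0.06:0.468 0.08:0.455 0.10:0.455 0.12:0.454 0.14:0.454 0.16:0.468 0.18:0.442 0.20:0.000 0.22:0.000
0.50 -0.06:0.000 -0.04:0.000 -0.02:0.000 0.00:0.000 0.02:0.000 0.04:0.446 0.06:0.449 0.08:0.441 0.10:0.443 0.12:0.444 0.14:0.443 0.16:0.447 0.18:0.000 0.20:0.000 0.22:0.000
0.55 -0.06:0.000 -0.04:0.000 -0.02:0.000 0.00:0.000 0.02:0.000 0.04:0.000 0.06:0.000 0.08:0.000 0.10:0.000 0.12:0.000 0.14:0.000 0.16:0.000 0.18:0.000 0.20:0.000 0.22:0.000
```

>>> carry_out(series=[[[0.21,0.05,-0.4],0,0.6],[[0,0,-0.5],0,0.6],[[0,0,-0.5],0,0.6],[[0,0,-0.5],0,0.6],[[0,0,-0.4],0,0.6],[[0,0,-0.3],0,0.6],[[0,0,-0.12],0,0.5],[[0,0,0],0,0.3],[[0,0,0],0,0.1],[[0,0,0],0,0.05]], force=30)

```text
clock: 3.25
tcp_pos: [0.4381, 0.2351, 0.0433]
orientation: [0.0, 0.924, 0.381, 0.001]
contact_force: [1.0, -2.7, 1.0]
grip_width: 0.13
grasp_force: 29.3
```

```bash
python3 st.py
```

```text
3.25 tcp [0.4381 0.2351 0.0433] yaw -0.7883 j [ 0.2542  0.5206  1.7048 -0.0008  0.9147  1.0429] tau1 [  1.6868 -43.3192 -14.4505   0.6052   0.0662  -0.0035] F [ 1.0301 -2.6775  0.9561] g 0.1303177839968858 29.277241230010986
```

>>> carry_out(series=[[[0.071,-0.068,0],0.8,0.05],[[0.075,-0.062,0],0.8,0.05],[[0.08,-0.055,0],0.8,0.05],[[0.085,-0.048,0],0.8,0.05],[[0.088,-0.042,0],0.8,0.05],[[0.09,-0.035,0],0.8,0.05]])

```text
clock: 3.85
tcp_pos: [0.457, 0.2219, 0.0432]
orientation: [0.0, 0.806, 0.591, -0.001]
contact_force: [-1.7, -7.0, 3.8]
grip_width: 0.124
grasp_force: 29.7
```

```bash
python3 st.py
```

```text
3.85 tcp [0.457  0.2219 0.0432] yaw -0.3053 j [ 0.2193  0.5349  1.6729 -0.0016  0.9344  0.5255] tau1 [  3.0751 -43.1186 -15.7479   1.216   -0.8845   1.0577] F [-1.6757 -7.004   3.7542] g 0.12367225354541958 29.744869843125343
```

>>> carry_out(series=[[[0.09,-0.04,0],0.8,0.05],[[0.09,-0.03,0],0.8,0.05],[[0.11,-0.02,0],0.8,0.05],[[0.03,0,0],0,0.05],[[0,0,0],0,0.05]])

```text
clock: 4.35
tcp_pos: [0.4705, 0.2187, 0.0432]
orientation: [0.001, 0.732, 0.682, 0.0]
contact_force: [-0.3, -5.8, 5.4]
grip_width: 0.123
grasp_force: 29.4
```

```bash
python3 st.py
```

```text
4.35 tcp [0.4705 0.2187 0.0432] yaw -0.0707 j [ 0.2072  0.5478  1.6441 -0.0012  0.9485  0.2787] tau1 [  2.4201 -43.2087 -14.824    1.1944  -0.2011   0.0864] F [-0.3141 -5.7814  5.4108] g 0.12311149204693646 29.395709128584713
```

>>> carry_out(series=[[[0,0,0],0,0.35],[[0,0,0],0,0.35],[[0,0,0],0,0.35],[[0,0,0.5],0,0.35],[[0,0,1],0,0.35],[[0,0,1],0,0.35],[[0,0,1],0,0.35]])

```text
clock: 5.05
tcp_pos: [0.4695, 0.2192, 0.184]
orientation: [-0.0, 0.731, 0.682, -0.0]
contact_force: [1.2, 0.2, -0.8]
grip_width: 0.346
grasp_force: 0.0
```

```bash
python3 st.py; python3 - <<'E'
from cell import eyes
from h import *
p,d=eyes.camera("wrist");c=eyes.calibration("wrist");K,T=c['K'],c['T'];cv2.imwrite("pics/w2.png",p[:,:,::-1])
P=pts(p,d,K,T);hsv=cv2.cvtColor(p,cv2.COLOR_RGB2HSV)
o=(hsv[...,0]<16)&(hsv[...,0]>5)&(hsv[...,1]>170)&(hsv[...,2]>120)
for i,a,cc,mm in blobs(o,10): print("orange",a,cc.round(1),np.median(P[mm],0).round(4))
E
```

```text
5.05 tcp [0.4695 0.2192 0.184 ] yaw -0.0694 j [0.2079 0.3665 1.4653 0.0003 1.3103 0.2772] tau1 [  0.4048 -40.6905 -19.1198   0.0015  -1.2287   0.    ] F [ 1.1828  0.1695 -0.7928] g 0.346339654356823 0.0
orange 1701 [516.3 163.9] [0.6184 0.2606 0.0664]
orange 43 [256.5 162.1] [0.4255 0.2733 0.0402]
orange 11 [242.1 163.4] [0.4131 0.2729 0.0346]
orange 616 [347.  336.8] [0.4901 0.1212 0.0602]
```

View pics/w2.png

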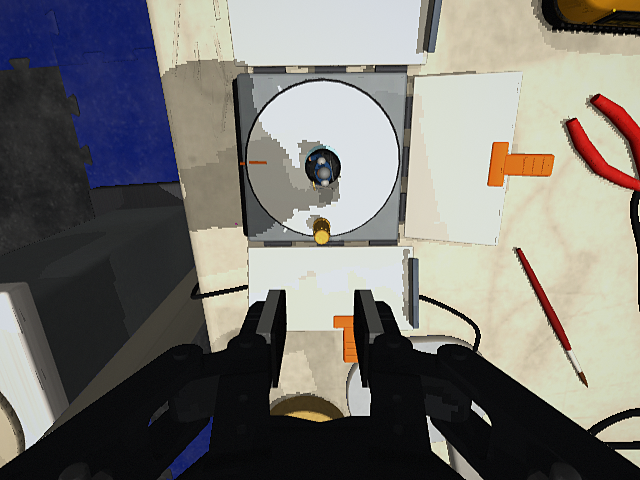

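>>> carry_out(series=[[[0.26,0.064,0],1,0.45],[[0.26,0.064,0],1,0.45],[[0.26,0.064,0],1,0.45],[[0.26,0.064,0],1,0.45],[[0.26,0.064,0],1,0.45],[[0.26,0.064,0],1,0.45],[[0.26,0.064,0],1,0.45],[[0.26,0.064,0],1,0.45],[[0.26,0.064,0],1,0.45],[[0.26,0.064,0],1,0.45]])

```text
clock: 6.1
tcp_pos: [0.5742, 0.245, 0.182]
orientation: [-0.0, 0.313, 0.95, -0.0]
contact_force: [0.5, -0.2, 0.4]
grip_width: 0.45
grasp_force: 0.0
```

>>> carry_out(series=[[[0.26,0.064,-0.2],1,0.45],[[0.26,0.064,-0.2],1,0.45],[[0.26,0.064,-0.2],1,0.45],[[0.26,0.064,-0.2],1,0.45],[[0.26,0.064,-0.2],1,0.45],[[0.2,0.064,-0.2],0.85,0.45],[[0,0,-0.4],0,0.45]])

```text
clock: 6.8
tcp_pos: [0.635, 0.2605, 0.1183]
orientation: [0.001, 0.026, 1.0, 0.0]
contact_force: [0.6, 0.2, -0.1]
grip_width: 0.449
grasp_force: 0.0
```

```bash
python3 st.py; python3 - <<'E'
from cell import eyes
from h import *
p,d=eyes.camera("wrist");c=eyes.calibration("wrist");K,T=c['K'],c['T'];cv2.imwrite("pics/w3.png",p[:,:,::-1])
P=pts(p,d,K,T);hsv=cv2.cvtColor(p,cv2.COLOR_RGB2HSV)
o=(hsv[...,0]<16)&(hsv[...,0]>5)&(hsv[...,1]>170)&(hsv[...,2]>120)
for i,a,cc,mm in blobs(o,100):
    v,u=np.nonzero(mm);print("orange",a,cc.round(1),u.min(),u.max(),v.min(),v.max(),np.median(P[mm],0).round(4),P[mm].min(0),P[mm].max(0))
E
```

```text
6.8 tcp [0.635  0.2605 0.1183] yaw 1.518 j [ 0.2172  0.706   1.0414  0.0003  1.3923 -1.3009] tau1 [ -0.0133 -60.7829 -23.642    0.008    0.6879  -0.7638] F [ 0.6052  0.2259 -0.1423] g 0.4492791204138293 0.0
orange 1745 [40.5 14.8] 0 71 0 40 [0.4927 0.127  0.0488] [0.486137   0.10746819 0.04403332] [0.55672196 0.26438236 0.25807141]
orange 2318 [595.4  17. ] 559 639 0 45 [0.5095 0.4075 0.0473] [0.49998008 0.26438236 0.04177309] [0.55672196 0.42822753 0.25807141]
orange 1646 [315.9 221.5] 288 343 203 251 [0.6068 0.2591 0.0524] [0.55672196 0.24287711 0.04718212] [0.62541339 0.27586636 0.25807141]
orange 407 [315.6 263.3] 302 328 253 271 [0.6316 0.258  0.0621] [0.55672196 0.24960655 0.05809847] [0.63692257 0.26544299 0.25807141]
```

>>> carry_out(series=[[[-0.05,-0.05,-0.4],0,0.45],[[0,0,-0.5],0,0.45],[[0,0,-0.5],0,0.45],[[0,0,-0.35],0,0.45],[[0,0,0],0,0.2],[[0,0,0],0,0.1],[[0,0,0],0,0.1],[[0,0,0],0,0.1]], force=40)

```text
clock: 7.65
tcp_pos: [0.6317, 0.2583, 0.049]
orientation: [-0.0, 0.027, 1.0, 0.0]
contact_force: [-3.2, 1.2, -1.8]
grip_width: 0.168
grasp_force: 40.6
```

```bash
python3 st.py; python3 - <<'E'
import numpy as np
C=np.array([.4731,.2685]);e=np.array([.9984,-.056])
a=np.array([.387]+list(np.linspace(.387,1.60,15)[1:]));r=.066+.102*np.cos(a);z=.009+.102*np.sin(a)
q=np.c_[C+r[:,None]*e,z];print(q.round(4)[[0,-1]]);print((np.diff(q,axis=0)/.04).round(2).tolist())
E
```

```text
7.65 tcp [0.6317 0.2583 0.049 ] yaw 1.5161 j [ 0.215   0.7678  1.1294  0.0003  1.2448 -1.3012] tau1 [ -1.2938 -62.3984 -22.4846  -0.3158  -0.7411  -0.0404] F [-3.1592  1.1827 -1.8048] g 0.1678561550127343 40.58584928512573
[[0.6333 0.2595 0.0475]
 [0.536  0.265  0.111 ]]
[[-0.09, 0.01, 0.2], [-0.11, 0.01, 0.19], [-0.13, 0.01, 0.18], [-0.14, 0.01, 0.17], [-0.15, 0.01, 0.16], [-0.17, 0.01, 0.14], [-0.18, 0.01, 0.13], [-0.19, 0.01, 0.11], [-0.2, 0.01, 0.1], [-0.21, 0.01, 0.08], [-0.21, 0.01, 0.06], [-0.22, 0.01, 0.04], [-0.22, 0.01, 0.02], [-0.22, 0.01, 0.0]]
```

>>> carry_out(series=[[[-0.09,0.01,0.2],0,0.1],[[-0.11,0.01,0.19],0,0.1],[[-0.13,0.01,0.18],0,0.1],[[-0.14,0.01,0.17],0,0.1],[[-0.15,0.01,0.16],0,0.1],[[-0.17,0.01,0.14],0,0.1],[[-0.18,0.01,0.13],0,0.1]])

```text
clock: 8.35
tcp_pos: [0.5928, 0.2607, 0.0959]
orientation: [0.0, 0.027, 1.0, -0.0]
contact_force: [-0.2, -1.8, -7.5]
grip_width: 0.172
grasp_force: 39.0
```

>>> carry_out(series=[[[-0.19,0.01,0.11],0,0.1],[[-0.2,0.01,0.1],0,0.1],[[-0.21,0.01,0.08],0,0.1],[[-0.21,0.01,0.06],0,0.1],[[-0.22,0.01,0.04],0,0.1],[[-0.22,0.01,0.02],0,0.1],[[-0.22,0.01,0],0,0.1],[[0,0,0],0,0.1]])

```text
clock: 9.15
tcp_pos: [0.5334, 0.2642, 0.1125]
orientation: [0.0, 0.027, 1.0, 0.0]
contact_force: [0.9, 1.1, 2.6]
grip_width: 0.168
grasp_force: 39.0
```

```bash
python3 st.py
```

```text
9.15 tcp [0.5334 0.2642 0.1125] yaw 1.5165 j [ 0.2609  0.5637  1.3471  0.0006  1.2303 -1.2558] tau1 [  0.0555 -50.364  -18.5071  -0.1317   0.3825  -0.0258] F [0.8625 1.1361 2.5809] g 0.16759047172136882 38.95349442958832
```

>>> carry_out(series=[[[-0.08,0,0],0,0.1],[[-0.08,0,0],0,0.1],[[0,0,0],0,0.1]])

```text
clock: 9.45
tcp_pos: [0.5312, 0.2641, 0.1125]
orientation: [0.004, 0.028, 1.0, 0.001]
contact_force: [16.1, 2.8, -2.9]
grip_width: 0.169
grasp_force: 39.9
```

```bash
python3 st.py; python3 - <<'E'
from cell import eyes
from h import *
p,d=eyes.camera("scene");c=eyes.calibration("scene");K,T=c['K'],c['T']
np.savez("s2.npz",p=p,d=d,K=K,T=T)
cr=cv2.resize(p[150:280,220:340],None,fx=4.5,fy=4.5,interpolation=cv2.INTER_CUBIC);cv2.imwrite("pics/s2.png",cr[:,:,::-1])
E
```

```text
9.45 tcp [0.5312 0.2641 0.1125] yaw 1.5154 j [ 0.2621  0.5575  1.3593 -0.0003  1.2159 -1.2532] tau1 [  2.3784 -53.0162 -13.587    0.1469   3.9255  -0.0059] F [16.1039  2.7607 -2.942 ] g 0.1689897180874494 39.90900993347168
```

View pics/s2.png

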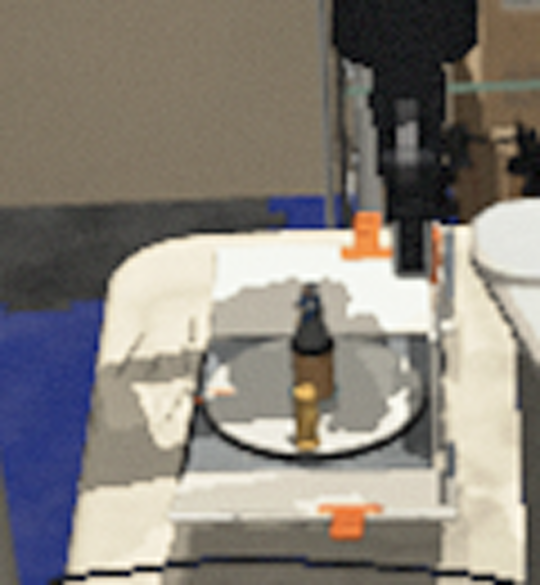

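>>> carry_out(series=[[[0.1,0,0],0,0.1],[[0,0,0],0,0.4],[[0,0,0],0,0.4],[[0,0,0],0,0.4],[[0,0,0.5],0,0.4],[[0,0,1],0,0.4],[[0,0,0.5],0,0.4]])

```text
clock: 10.2
tcp_pos: [0.5321, 0.2638, 0.1943]
orientation: [0.001, 0.027, 1.0, 0.0]
contact_force: [0.3, -0.8, -0.2]
grip_width: 0.4
grasp_force: 0.0
```

```bash
python3 st.py; python3 - <<'E'
from cell import eyes
from h import *
p,d=eyes.camera("scene");c=eyes.calibration("scene");K,T=c['K'],c['T']
P=pts(p,d,K,T);C=np.array([.4731,.2685]);Q=P[...,:2]-C;bx=Q[...,0]*.9984-Q[...,1]*.056;by=Q[...,0]*.056+Q[...,1]*.9984
for z0 in np.arange(.04,.14,.01):
    m=(abs(by)<.06)&(abs(P[...,2]-z0)<.005)&(bx>.03)&(bx<.18);print(round(z0,3),m.sum(),np.median(bx[m]) if m.any() else '')
p,d=eyes.camera("wrist");c=eyes.calibration("wrist");K,T=c['K'],c['T'];P=pts(p,d,K,T);hsv=cv2.cvtColor(p,cv2.COLOR_RGB2HSV)
o=(hsv[...,0]<16)&(hsv[...,0]>5)&(hsv[...,1]>170)&(hsv[...,2]>120)
for i,a,cc,mm in blobs(o,60):
    v,u=np.nonzero(mm);print("orange",a,cc.round(1),u.min(),u.max(),v.min(),v.max(),np.median(P[mm],0).round(4),np.percentile(P[mm],2,0),np.percentile(P[mm],98,0))
E
```

```text
10.2 tcp [0.5321 0.2638 0.1943] yaw 1.5161 j [ 0.2611  0.4839  1.2352 -0.      1.4203 -1.2551] tau1 [ -0.0361 -48.0147 -21.393   -0.0068  -0.205    0.    ] F [ 0.2739 -0.7707 -0.1981] g 0.40023954503317016 0.0
0.04 3 0.04502369946161688
0.05 0 
0.06 2 0.0693199862268471
0.07 0 
0.08 0 
0.09 0 
0.1 14 0.07103797365325137
0.11 21 0.0687402695770228
0.12 9 0.06892260216696547
0.13 17 0.06908486242531887
orange 1293 [136.1 181.1] 102 162 161 200 [0.489  0.1227 0.0506] [0.47528602 0.09895995 0.04576029] [0.50454717 0.1363047  0.05828876]
orange 545 [502.7 181.6] 477 535 163 202 [0.5053 0.409  0.0481] [0.49120751 0.39597435 0.04378404] [0.52186329 0.43477616 0.05620606]
orange 164 [319.5 274. ] 308 331 271 277 [0.5427 0.2635 0.1319] [0.54070474 0.25642686 0.13047351] [0.54498474 0.27062936 0.13329768]
```

>>> carry_out(series=[[[-0.04,0.265,0],-1,0.45],[[-0.04,0.265,0],-1,0.45],[[-0.04,0.265,0],-1,0.45],[[-0.04,0.265,0],-1,0.45],[[-0.04,0.265,0],-1,0.45],[[-0.04,0.265,0],-1,0.45],[[-0.04,0.265,0],-1,0.45],[[-0.04,0.265,0],-1,0.45],[[-0.04,0.265,0],-1,0.45],[[-0.04,0.265,0],-1,0.45]])

```text
clock: 11.3
tcp_pos: [0.5152, 0.3698, 0.19]
orientation: [-0.001, 0.505, 0.863, -0.001]
contact_force: [0.6, -0.3, -0.7]
grip_width: 0.454
grasp_force: 0.0
```

>>> carry_out(series=[[[-0.04,0.265,-0.3],-1,0.45],[[-0.04,0.265,-0.3],-1,0.45],[[-0.04,0.265,-0.3],-1,0.45],[[-0.04,0.265,-0.3],-1,0.45],[[-0.04,0.265,-0.3],-1,0.45],[[-0.02,0.24,-0.3],-0.72,0.45]])

```text
clock: 11.9
tcp_pos: [0.5062, 0.4323, 0.1176]
orientation: [-0.0, 0.728, 0.686, -0.002]
contact_force: [0.1, 0.2, 0.6]
grip_width: 0.45
grasp_force: 0.0
```

```bash
python3 st.py; python3 - <<'E'
from cell import eyes
from h import *
p,d=eyes.camera("wrist");c=eyes.calibration("wrist");K,T=c['K'],c['T'];P=pts(p,d,K,T);hsv=cv2.cvtColor(p,cv2.COLOR_RGB2HSV)
o=(hsv[...,0]<16)&(hsv[...,0]>5)&(hsv[...,1]>170)&(hsv[...,2]>120)
for i,a,cc,mm in blobs(o,60):
    v,u=np.nonzero(mm);print("orange",a,cc.round(1),u.min(),u.max(),v.min(),v.max(),np.median(P[mm],0).round(4),np.percentile(P[mm],2,0),np.percentile(P[mm],98,0))
E
```

```text
11.9 tcp [0.5062 0.4323 0.1176] yaw -0.0596 j [0.5294 0.6734 1.1106 0.     1.3607 0.589 ] tau1 [ -0.6232 -59.7087 -21.7883   0.012    0.2359  -0.8608] F [0.0797 0.1894 0.5587] g 0.45012067713626486 0.0
orange 181 [621.8  99.4] 606 639 97 103 [0.6751 0.5134 0.0464] [0.67022219 0.51196754 0.04173829] [0.68026361 0.51506023 0.05180859]
orange 197 [618.9 115.5] 601 639 112 118 [0.6743 0.505  0.047 ] [0.6692809  0.50370362 0.04188039] [0.68069906 0.50677487 0.05364981]
orange 253 [618.3 131.3] 597 639 128 135 [0.6749 0.4966 0.0481] [0.66811815 0.49481905 0.04185761] [0.68169646 0.49868921 0.0546794 ]
orange 286 [616.6 146.6] 593 639 143 151 [0.6747 0.4883 0.0493] [0.66738786 0.4864657  0.04191554] [0.68181259 0.49047708 0.0562173 ]
orange 308 [614.4 161.7] 589 639 157 166 [0.6747 0.4801 0.0501] [0.66605887 0.47801712 0.0422866 ] [0.68205078 0.4824133  0.05780415]
orange 283 [609.  176.2] 585 632 171 181 [0.6733 0.472  0.0498] [0.66543061 0.4698878  0.04206361] [0.6805696  0.47427694 0.0569492 ]
orange 283 [606.7 190.6] 581 632 185 196 [0.6729 0.4638 0.0503] [0.66429175 0.46170472 0.04215913] [0.68096489 0.46593756 0.05832791]
orange 234 [600.2 204. ] 578 624 198 210 [0.6711 0.4558 0.0494] [0.66334096 0.45394834 0.04214744] [0.67890555 0.45790342 0.05741255]
orange 222 [597.9 217.8] 574 624 211 224 [0.6704 0.4476 0.05  ] [0.66254099 0.44583233 0.04222118] [0.67942265 0.44989729 0.05877645]
orange 191 [591.4 230.5] 570 617 224 237 [0.6684 0.4395 0.0486] [0.66139172 0.43799383 0.04179601] [0.67733767 0.4417453  0.05801001]
orange 189 [586.6 243.4] 567 610 237 250 [0.6669 0.4313 0.0487] [0.6602935  0.42933044 0.04186636] [0.67594761 0.43363534 0.05711862]
orange 213 [585.8 256.9] 564 610 249 264 [0.6674 0.4229 0.0502] [0.65939252 0.42105653 0.04243538] [0.67609355 0.42536614 0.05821982]
orange 1497 [325.7 282.5] 301 350 253 303 [0.5071 0.4133 0.0494] [0.49156363 0.39826842 0.04468687] [0.52068311 0.43616127 0.05585475]
```

>>> carry_out(series=[[[0.01,0,-0.5],0,0.45],[[0,0,-0.5],0,0.45],[[0,0,-0.5],0,0.45],[[0,0,-0.45],0,0.45],[[0,0,0],0,0.2],[[0,0,0],0,0.1],[[0,0,0],0,0.1],[[0,0,0],0,0.1]], force=40)

```text
clock: 12.75
tcp_pos: [0.5095, 0.4305, 0.0422]
orientation: [0.002, 0.727, 0.687, 0.0]
contact_force: [7.2, -7.4, -5.0]
grip_width: 0.169
grasp_force: 39.2
```

```bash
python3 st.py; python3 - <<'E'
import numpy as np
C=np.array([.4731,.2687]);e=np.array([.9984,-.056]);f=np.array([.056,.9984])
a=np.linspace(.30,1.60,15);r=.068+.102*np.cos(a);z=.009+.102*np.sin(a)
q=np.c_[C+.025*e+r[:,None]*f,z];print(q.round(4)[[0,-1]]);print((np.diff(q,axis=0)/.04).round(2).tolist())
E
```

```text
12.75 tcp [0.5095 0.4305 0.0422] yaw -0.0563 j [ 0.5258  0.7512  1.1898 -0.0037  1.1993  0.5835] tau1 [  7.3679 -62.5069 -19.7553   2.207    0.7539  -0.084 ] F [ 7.2072 -7.4337 -4.9821] g 0.16934672180619337 39.1838800907135
[[0.5073 0.4325 0.0391]
 [0.5017 0.3322 0.111 ]]
[[-0.0, -0.08, 0.22], [-0.01, -0.1, 0.21], [-0.01, -0.12, 0.2], [-0.01, -0.14, 0.19], [-0.01, -0.16, 0.18], [-0.01, -0.17, 0.16], [-0.01, -0.19, 0.15], [-0.01, -0.2, 0.13], [-0.01, -0.21, 0.11], [-0.01, -0.22, 0.09], [-0.01, -0.23, 0.07], [-0.01, -0.23, 0.05], [-0.01, -0.23, 0.03], [-0.01, -0.24, 0.0]]
```

>>> carry_out(series=[[[0.05,-0.08,0.22],0,0.1],[[0.01,-0.1,0.21],0,0.1],[[-0.01,-0.12,0.2],0,0.1],[[-0.01,-0.14,0.19],0,0.1],[[-0.01,-0.16,0.18],0,0.1],[[-0.01,-0.17,0.16],0,0.1],[[-0.01,-0.19,0.15],0,0.1]])

```text
clock: 13.45
tcp_pos: [0.5077, 0.3938, 0.0949]
orientation: [-0.0, 0.727, 0.687, 0.0]
contact_force: [-1.5, 0.9, -6.5]
grip_width: 0.172
grasp_force: 39.0
```

>>> carry_out(series=[[[-0.01,-0.2,0.13],0,0.1],[[-0.01,-0.21,0.11],0,0.1],[[-0.01,-0.22,0.09],0,0.1],[[-0.01,-0.23,0.07],0,0.1],[[-0.01,-0.23,0.05],0,0.1],[[-0.01,-0.23,0.03],0,0.1],[[-0.01,-0.24,0],0,0.1],[[0,-0.08,0],0,0.1],[[0,0,0],0,0.1]])

```text
clock: 14.35
tcp_pos: [0.504, 0.3278, 0.1142]
orientation: [-0.001, 0.727, 0.687, -0.001]
contact_force: [-8.4, 2.2, 2.8]
grip_width: 0.17
grasp_force: 39.1
```

```bash
python3 st.py
```

```text
14.35 tcp [0.504  0.3278 0.1142] yaw -0.056 j [0.3795 0.5719 1.3251 0.0011 1.2461 0.4351] tau1 [ -4.1182 -50.7799 -22.8007  -1.3328  -1.6631  -0.0118] F [-8.4163  2.235   2.7821] g 0.16978767258511832 39.1422700881958
```

>>> carry_out(series=[[[-0.05,-0.08,0],0,0.1],[[0,-0.05,0],0,0.1],[[0,0,0],0,0.1]])

```text
clock: 14.65
tcp_pos: [0.5037, 0.3262, 0.1143]
orientation: [-0.002, 0.727, 0.687, 0.004]
contact_force: [-0.5, 20.9, -5.0]
grip_width: 0.168
grasp_force: 39.4
```

```bash
python3 st.py
```

```text
14.65 tcp [0.5037 0.3262 0.1143] yaw -0.0559 j [0.3749 0.5666 1.3353 0.0067 1.2335 0.4286] tau1 [-10.6101 -55.2462 -18.6089  -4.6171   1.7935  -0.1998] F [-0.5032 20.875  -4.9703] g 0.1676608787426885 39.36405837535858
```

Left wall is at its stop. Release and rise.

>>> carry_out(series=[[[0,0.12,0],0,0.1],[[0,0,0],0,0.4],[[0,0,0],0,0.4],[[0,0,0],0,0.4],[[0,0,0.5],0,0.4],[[0,0,1],0,0.4],[[0,0,1],0,0.4]])

```text
clock: 15.35
tcp_pos: [0.5031, 0.3272, 0.2144]
orientation: [-0.0, 0.727, 0.687, -0.001]
contact_force: [0.5, 0.1, 0.1]
grip_width: 0.403
grasp_force: 0.0
```

```bash
python3 st.py; python3 - <<'E'
from cell import eyes
from h import *
C=np.array([.4731,.2687])
for n in("scene","wrist"):
    p,d=eyes.camera(n);c=eyes.calibration(n);K,T=c['K'],c['T'];P=pts(p,d,K,T);np.savez(n+"3.npz",p=p,d=d,K=K,T=T)
    hsv=cv2.cvtColor(p,cv2.COLOR_RGB2HSV);Q=P[...,:2]-C;bx=Q[...,0]*.9984-Q[...,1]*.056;by=Q[...,0]*.056+Q[...,1]*.9984
    o=(hsv[...,0]<16)&(hsv[...,0]>5)&(hsv[...,1]>170)&(hsv[...,2]>120)&(abs(bx)<.2)&(abs(by)<.2)
    for i,a,cc,m in blobs(o,20): print(n,a,"b",np.median(bx[m]).round(4),np.median(by[m]).round(4),np.percentile(by[m],[2,98]).round(4),np.percentile(P[m][:,2],[2,50,98]).round(4))
E
```

```text
15.35 tcp [0.5031 0.3272 0.2144] yaw -0.0565 j [ 0.3798  0.4816  1.1795 -0.0004  1.4818  0.4364] tau1 [  0.2918 -48.1426 -20.3653  -0.0032  -1.1737   0.    ] F [0.4538 0.1265 0.062 ] g 0.4033556575903311 0.0
scene 88 b 0.0261 0.0684 [0.0651 0.0728] [0.0923 0.108  0.1313]
scene 20 b 0.0712 -0.0073 [-0.0112 -0.0037] [0.1052 0.1239 0.1339]
scene 44 b 0.026 -0.1637 [-0.1714 -0.1338] [0.0435 0.0562 0.0595]
wrist 113 b 0.188 0.1979 [0.1966 0.1995] [0.0417 0.0494 0.0572]
wrist 118 b 0.188 0.1897 [0.1882 0.1915] [0.0419 0.0498 0.0591]
wrist 104 b 0.1869 0.1814 [0.1803 0.183 ] [0.0421 0.0489 0.058 ]
wrist 107 b 0.1859 0.1734 [0.172  0.1751] [0.0417 0.0486 0.057 ]
wrist 120 b 0.1866 0.1652 [0.1637 0.1669] [0.042  0.0495 0.0578]
wrist 128 b 0.0257 0.0717 [0.0693 0.0734] [0.1298 0.1313 0.1327]
wrist 23 b -0.0502 0.0008 [-0.0003  0.0015] [0.0301 0.0314 0.0321]
wrist 467 b 0.0267 -0.1428 [-0.1596 -0.1307] [0.0449 0.0496 0.0554]
```

```bash
cat > arm.py <<'E'
from h import *
from scipy.optimize import least_squares,brentq
J=np.array([[.9637,.3812,1.2983],[.6083,.274,1.46],[.253,.3544,1.5956],[.2542,.5206,1.7048],[.2172,.706,1.0414],[.215,.7678,1.1294],[.5294,.6734,1.1106],[.3798,.4816,1.1795],[.2611,.4839,1.2352]])
X=np.array([[.2098,.5081,.2307],[.3223,.3676,.231],[.4295,.2324,.1508],[.4381,.2351,.0433],[.635,.2605,.1183],[.6317,.2583,.049],[.5062,.4323,.1176],[.5031,.3272,.2144],[.5321,.2638,.1943]])
def loc(x,b): return np.cos(b)*x[...,0]+np.sin(b)*x[...,1],-np.sin(b)*x[...,0]+np.cos(b)*x[...,1]
F,L=loc(X,J[:,0])
def res(p):
    L1,L2,h,o,a=p;s=J[:,1];t=J[:,1]+J[:,2]
    return np.r_[L1*np.sin(s)+L2*np.sin(t+a)+o-F,h+L1*np.cos(s)+L2*np.cos(t+a)-X[:,2]]
r=least_squares(res,[.45,.37,-.1,0,0]);L1,L2,hd,o,a=r.x;LAT=L.mean()
z=np.load("top0.npz");P1=pts(*[z[k] for k in("p","d","K","T")]).reshape(-1,3)
z=np.load("scene0.npz");P2=pts(*[z[k] for k in("p","d","K","T")]).reshape(-1,3)
P2c=P2[(P2[:,2]<.45)]+[0,.046,0]
pole=np.vstack([P1,P2,P2c]);pole=pole[(pole[:,0]>.19)&(pole[:,0]<.335)&(pole[:,1]>-.12)&(pole[:,1]<.16)&(pole[:,2]>.1)&(pole[:,2]<.65)]
def clear(tcp,H):
    # H: height of the shoulder axis; returns clearance of the forearm axis to the pole surface
    tcp=np.array(tcp);R=np.hypot(*tcp[:2]);b=np.arctan2(tcp[1],tcp[0])-np.arcsin(LAT/R);f=np.sqrt(R*R-LAT**2)
    wz=tcp[2]+H-hd;dx,dz=f-o,wz-H;D=np.hypot(dx,dz);A=np.arctan2(dz,dx)+np.arccos((L1**2+D*D-L2**2)/(2*L1*D))
    E=np.array([o+L1*np.cos(A),LAT,H+L1*np.sin(A)]);W=np.array([f,LAT,wz])
    pf,pl=loc(pole,b);q=np.c_[pf,pl,pole[:,2]];v=W-E;t=np.clip((q-E)@v/(v@v),0,1)
    k=q-E-t[:,None]*v;n=np.linalg.norm(k,axis=1);i=n.argmin();return n[i],b,pole[i],E,W,t[i]
if __name__=="__main__":
    np.set_printoptions(precision=3,suppress=True)
    print("fit",r.x,np.abs(r.fun).max(),"lat",L,len(pole))
    H=.19
    print(clear([.4295,.2324,.1508],H));print(clear([.4705,.2187,.0432],H))
    C=np.array([.4731,.2687]);e=np.array([.9984,-.056]);f_=np.array([.056,.9984])
    for th in (.3,.6,.9,1.2,1.57):
        q=np.r_[C+.025*e-(.068+.102*np.cos(th))*f_,.009+.102*np.sin(th)];print(th,q,*clear(q,H)[:3])
    for y in(.25,.22,.2,.18,.16,.13,.11): print(y,*[clear([.5,y,zz],H)[0].round(3) for zz in(.05,.1,.15,.2,.3,.4)])
E
python3 arm.py
```

```text
fit [ 0.537  0.365 -0.128  0.     0.284] 0.0007517533735366122 lat [0.118 0.117 0.117 0.117 0.118 0.118 0.117 0.117 0.118] 20749
(np.float64(0.11449951595462465), np.float64(0.2530176784714575), array([0.317, 0.144, 0.446]), array([0.186, 0.117, 0.694]), array([0.474, 0.117, 0.469]), np.float64(0.7566825886127203))
(np.float64(0.08852350590353271), np.float64(0.2066959075442587), array([0.317, 0.144, 0.446]), array([0.28 , 0.117, 0.649]), array([0.505, 0.117, 0.361]), np.float64(0.5383835937389922))
0.3 [0.489 0.102 0.039] 0.06251831073246551 -0.03154362200188296 [0.301 0.075 0.526]
0.6 [0.49  0.115 0.067] 0.06711489718742712 -0.004345393360929539 [0.301 0.075 0.526]
0.9 [0.491 0.136 0.089] 0.07732017557563399 0.03775824339969777 [0.296 0.082 0.522]
1.2 [0.492 0.163 0.104] 0.09061349792668531 0.09025298889434541 [0.296 0.082 0.522]
1.57 [0.494 0.199 0.111] 0.10978690951594744 0.1610653710695284 [0.291 0.083 0.523]
0.25 0.113 0.125 0.141 0.15 0.174 0.195
0.22 0.102 0.115 0.126 0.136 0.163 0.188
0.2 0.096 0.11 0.117 0.127 0.156 0.183
0.18 0.093 0.1 0.108 0.119 0.148 0.178
0.16 0.088 0.091 0.099 0.11 0.14 0.173
0.13 0.076 0.079 0.087 0.098 0.129 0.165
0.11 0.069 0.072 0.078 0.09 0.122 0.16
```

```bash
sed -i 's/H=.19/H=.10/' arm.py; python3 arm.py; python3 - <<'E'
from h import *
# tube profile at time 2.1: side points in both views near the pole heights
z=np.load("s1.npz");P=pts(*[z[k] for k in("p","d","K","T")]);P=P[z['d']>0]
c,s=np.cos(.253),np.sin(.253);Q=np.c_[P[:,0]*c+P[:,1]*s,-P[:,0]*s+P[:,1]*c,P[:,2]]
for a in np.arange(.05,.56,.05):
    w=Q[(abs(Q[:,0]-a)<.01)&(Q[:,1]>.035)&(Q[:,1]<.2)&(Q[:,2]>.2)]
    if len(w): print("%.2f"%a,len(w),"z",np.percentile(w[:,2],[1,99]).round(3),"lat",np.percentile(w[:,1],[1,50,99]).round(3))
E
```

```text
fit [ 0.537  0.365 -0.128  0.     0.284] 0.0007517533735366122 lat [0.118 0.117 0.117 0.117 0.118 0.118 0.117 0.117 0.118] 20749
(np.float64(0.06409121966076053), np.float64(0.2530176784714575), array([0.317, 0.144, 0.446]), array([0.186, 0.117, 0.604]), array([0.474, 0.117, 0.379]), np.float64(0.6048070112473023))
(np.float64(0.04746024331923448), np.float64(0.2066959075442587), array([0.317, 0.144, 0.446]), array([0.28 , 0.117, 0.559]), array([0.505, 0.117, 0.271]), np.float64(0.34443226321562836))
0.3 [0.489 0.102 0.039] 0.02253633508669959 -0.03154362200188296 [0.309 0.091 0.49 ]
0.6 [0.49  0.115 0.067] 0.027165309188960773 -0.004345393360929539 [0.308 0.094 0.486]
0.9 [0.491 0.136 0.089] 0.033144162538759535 0.03775824339969777 [0.317 0.13  0.45 ]
1.2 [0.492 0.163 0.104] 0.03737690257105025 0.09025298889434541 [0.317 0.144 0.446]
1.57 [0.494 0.199 0.111] 0.04788800888706597 0.1610653710695284 [0.317 0.144 0.446]
0.25 0.068 0.071 0.08 0.094 0.121 0.138
0.22 0.052 0.056 0.066 0.083 0.107 0.127
0.2 0.043 0.048 0.059 0.077 0.098 0.12
0.18 0.036 0.042 0.054 0.07 0.089 0.113
0.16 0.034 0.04 0.053 0.06 0.079 0.105
0.13 0.035 0.037 0.039 0.045 0.066 0.094
0.11 0.028 0.027 0.03 0.035 0.058 0.087
0.05 477 z [0.204 0.339] lat [0.039 0.197 0.2  ]
0.10 546 z [0.336 0.47 ] lat [0.193 0.197 0.2  ]
0.15 411 z [0.505 0.57 ] lat [0.193 0.197 0.2  ]
0.20 180 z [0.56  0.585] lat [0.049 0.08  0.101]
0.25 111 z [0.494 0.581] lat [0.064 0.088 0.107]
0.30 342 z [0.525 0.576] lat [0.068 0.078 0.107]
0.35 829 z [0.413 0.534] lat [0.056 0.07  0.114]
0.40 649 z [0.39  0.486] lat [0.056 0.06  0.166]
0.45 1364 z [0.203 0.465] lat [0.049 0.086 0.168]
0.50 952 z [0.204 0.448] lat [0.049 0.063 0.163]
```

>>> carry_out(series=[[[0,-0.2,0.5],0,0.45],[[0,-0.4,0.5],0,0.45],[[0,-0.6,0.5],0,0.45],[[0,-0.6,0.5],0,0.45],[[-0.05,-0.6,0.2],0,0.45],[[-0.05,-0.6,0],0,0.45],[[-0.05,-0.6,0],0,0.45],[[-0.05,-0.6,0],0,0.45],[[-0.05,-0.6,0],0,0.45],[[-0.05,-0.6,0],0,0.45]])

```text
clock: 16.45
tcp_pos: [0.4908, 0.1105, 0.301]
orientation: [0.0, 0.727, 0.687, -0.0]
contact_force: [-0.8, 0.5, -0.2]
grip_width: 0.452
grasp_force: 0.0
```

```bash
python3 st.py; python3 - <<'E'
from cell import eyes
import sys;sys.argv=['x']
from h import *
for n in("scene","top"):
    p,d=eyes.camera(n);c=eyes.calibration(n);np.savez(n+"4.npz",p=p,d=d,**c)
    if n=="scene": a=p[0:300,0:300]
    else: b=p[180:480,240:540]
cv2.imwrite("pics/g4.png",cv2.resize(np.hstack([a,b])[:,:,::-1],(800,400)))
E
```

```text
16.45 tcp [0.4908 0.1105 0.301 ] yaw -0.0564 j [-0.014   0.2547  1.2831 -0.0004  1.604   0.0424] tau1 [  3.5574 -38.5419 -24.5672   0.0188   0.1129   0.6548] F [-0.7925  0.5169 -0.2153] g 0.4524500393628302 0.0
```

View pics/g4.png

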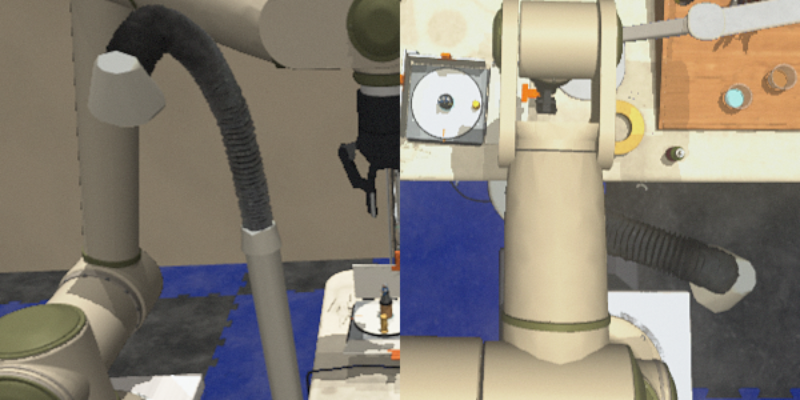

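```bash
python3 - <<'E'
from h import *
for n in("scene4","top4"):
    z=np.load(n+".npz");P=pts(*[z[k] for k in("p","d","K","T")]);P=P[z['d']>0]
    for a in np.arange(.2,.42,.03):
        w=P[(abs(P[:,0]-a)<.015)&(P[:,1]>-.02)&(P[:,1]<.25)&(P[:,2]>.36)]
        h=["%.2f:%.3f-%.3f"%(b,*np.percentile(q[:,2],[2,98])) for b in np.arange(.0,.2,.02) for q in [w[(w[:,1]>=b)&(w[:,1]<b+.02)]] if len(q)>4]
        print(n,"%.2f"%a,*h)
z=np.load("scene4.npz");P=pts(*[z[k] for k in("p","d","K","T")])
for v in (20,30,40,50,60): print(v,[ (u,*P[v,u].round(3)) for u in range(150,270,20)])
E
```

```text
scene4 0.20 0.06:0.583-0.586 0.08:0.577-0.586 0.10:0.576-0.580
scene4 0.23 0.06:0.582-0.586
scene4 0.26 0.00:0.532-0.543 0.02:0.514-0.533 0.04:0.492-0.519 0.06:0.474-0.586
scene4 0.29 0.00:0.532-0.578 0.02:0.511-0.563 0.04:0.475-0.544 0.06:0.379-0.584 0.08:0.362-0.545
scene4 0.32 0.04:0.491-0.572 0.06:0.398-0.584 0.08:0.362-0.537 0.10:0.364-0.475
scene4 0.35 0.04:0.529-0.582 0.06:0.527-0.584 0.08:0.508-0.530
scene4 0.38 0.04:0.516-0.584
scene4 0.41 0.04:0.514-0.583 0.10:0.393-0.401
top4 0.20 0.04:0.647-0.670 0.06:0.634-0.669 0.08:0.658-0.676 0.10:0.666-0.680 0.12:0.663-0.678 0.14:0.645-0.673 0.16:0.626-0.675 0.18:0.646-0.681
top4 0.23 0.06:0.620-0.652 0.08:0.646-0.664 0.10:0.655-0.668 0.12:0.651-0.667 0.14:0.630-0.659 0.16:0.612-0.637
top4 0.26 0.00:0.561-0.588 0.02:0.549-0.578 0.04:0.540-0.566 0.06:0.612-0.642 0.08:0.636-0.653 0.10:0.643-0.656 0.12:0.639-0.655 0.14:0.617-0.646 0.16:0.599-0.624
top4 0.29 0.00:0.551-0.584 0.02:0.543-0.578 0.04:0.531-0.566 0.06:0.597-0.630 0.08:0.622-0.641 0.10:0.630-0.645 0.12:0.625-0.643 0.14:0.603-0.635 0.16:0.582-0.610
top4 0.32 0.06:0.585-0.617 0.
[... 1708 characters left out ...]
np.float64(0.307), np.float64(0.061), np.float64(0.516)), (190, np.float64(-0.05), np.float64(2.024), np.float64(0.16)), (210, np.float64(0.363), np.float64(0.102), np.float64(0.507)), (230, np.float64(0.401), np.float64(0.054), np.float64(0.514)), (250, np.float64(0.432), np.float64(0.055), np.float64(0.513))]
60 [(150, np.float64(0.276), np.float64(0.05), np.float64(0.504)), (170, np.float64(0.305), np.float64(0.058), np.float64(0.502)), (190, np.float64(-0.058), np.float64(2.024), np.float64(0.108)), (210, np.float64(0.049), np.float64(2.043), np.float64(0.101)), (230, np.float64(0.159), np.float64(2.051), np.float64(0.096)), (250, np.float64(0.271), np.float64(2.041), np.float64(0.095))]
```

>>> carry_out(series=[[[0,0,-0.05],0,0.45],[[0,0,-0.05],0,0.45],[[0,0,-0.05],0,0.45],[[0,0,0],0,0.45]])

```text
clock: 16.95
tcp_pos: [0.491, 0.1124, 0.2948]
orientation: [-0.0, 0.726, 0.687, -0.0]
contact_force: [-0.1, 0.4, 0.8]
grip_width: 0.45
grasp_force: 0.0
```

```bash
python3 st.py
```

```text
16.95 tcp [0.491  0.1124 0.2948] yaw -0.0551 j [-0.0104  0.259   1.2947 -0.      1.5888  0.0447] tau1 [ -0.0341 -39.1344 -24.1034  -0.0008  -0.0528   0.0034] F [-0.1075  0.4106  0.8068] g 0.4500040433243965 0.0
```

>>> carry_out(series=[[[0,0,-0.05],0,0.45],[[0,0,-0.05],0,0.45],[[0,0,-0.05],0,0.45],[[0,0,-0.05],0,0.45],[[0,0,0],0,0.45]])

```text
clock: 17.45
tcp_pos: [0.4911, 0.1118, 0.287]
orientation: [-0.0, 0.727, 0.687, -0.0]
contact_force: [0.3, 0.3, -0.1]
grip_width: 0.447
grasp_force: 0.0
```

```bash
python3 st.py
```

```text
17.45 tcp [0.4911 0.1118 0.287 ] yaw -0.0561 j [-0.0115  0.2627  1.3117 -0.      1.5677  0.0446] tau1 [  0.0336 -39.1772 -23.9571   0.001   -0.0524   0.0002] F [ 0.2778  0.3199 -0.1171] g 0.44676295764529983 0.0
```

>>> carry_out(series=[[[0,0,-0.07],0,0.45],[[0,0,-0.07],0,0.45],[[0,0,-0.07],0,0.45],[[0,0,0],0,0.45]])

```text
clock: 17.85
tcp_pos: [0.491, 0.1119, 0.2784]
orientation: [-0.0, 0.727, 0.687, -0.0]
contact_force: [0.9, 0.3, 0.8]
grip_width: 0.446
grasp_force: 0.0
```

```bash
python3 st.py
```

```text
17.85 tcp [0.491  0.1119 0.2784] yaw -0.056 j [-0.0115  0.2674  1.3296  0.      1.5454  0.0445] tau1 [  0.0175 -39.2972 -23.7775   0.0008  -0.0736   0.    ] F [0.9112 0.3057 0.836 ] g 0.44555145908760957 0.0
```

>>> carry_out(series=[[[0,0,-0.07],0,0.45],[[0,0,-0.07],0,0.45],[[0,0,-0.07],0,0.45],[[0,0,-0.07],0,0.45],[[0,0,0],0,0.45]])

```text
clock: 18.35
tcp_pos: [0.491, 0.1118, 0.2673]
orientation: [-0.0, 0.727, 0.687, -0.0]
contact_force: [-0.3, -0.6, -0.4]
grip_width: 0.452
grasp_force: 0.0
```

```bash
python3 st.py; python3 - <<'E'
from cell import eyes
from h import *
for n in("scene","top"):
    p,d=eyes.camera(n);np.savez(n+"5.npz",p=p,d=d,**eyes.calibration(n))
    P=pts(p,d,*[eyes.calibration(n)[k] for k in "KT"])
    for a in (.27,.30,.33):
        w=P[(abs(P[...,0]-a)<.01)&(P[...,1]>-.02)&(P[...,1]<.2)&(P[...,2]>.36)]
        print(n,"%.2f"%a,*["%.2f:%.3f-%.3f"%(b,*np.percentile(q[:,2],[2,98])) for b in np.arange(.0,.2,.02) for q in [w[(w[:,1]>=b)&(w[:,1]<b+.02)]] if len(q)>4])
E
```

```text
18.35 tcp [0.491  0.1118 0.2673] yaw -0.056 j [-0.0115  0.2741  1.3524 -0.      1.5159  0.0445] tau1 [  0.0173 -39.4071 -23.5318   0.0009  -0.074   -0.0001] F [-0.3248 -0.5561 -0.3545] g 0.4515499042098182 0.0
scene 0.27 0.00:0.532-0.580 0.02:0.510-0.533 0.04:0.486-0.519 0.06:0.454-0.586 0.08:0.384-0.456
scene 0.30 0.00:0.542-0.567 0.02:0.513-0.562 0.04:0.476-0.544 0.06:0.382-0.584 0.08:0.361-0.524
scene 0.33 0.06:0.515-0.583 0.08:0.370-0.516 0.10:0.364-0.477
top 0.27 0.00:0.574-0.587 0.02:0.561-0.578 0.04:0.537-0.568 0.06:0.595-0.625 0.08:0.619-0.637 0.10:0.629-0.641 0.12:0.625-0.639 0.14:0.606-0.632 0.16:0.587-0.611
top 0.30 0.00:0.550-0.568 0.02:0.539-0.569 0.04:0.517-0.557 0.06:0.578-0.610 0.08:0.604-0.622 0.10:0.614-0.627 0.12:0.610-0.625 0.14:0.590-0.618 0.16:0.570-0.594
top 0.33 0.06:0.562-0.595 0.08:0.588-0.606 0.10:0.597-0.610 0.12:0.593-0.608 0.14:0.572-0.601 0.16:0.568-1.389
```

>>> carry_out(series=[[[0,0,-0.07],0,0.45],[[0,0,-0.07],0,0.45],[[0,0,-0.07],0,0.45],[[0,0,-0.07],0,0.45],[[0,0,0],0,0.45]])

```text
clock: 18.95
tcp_pos: [0.491, 0.1119, 0.256]
orientation: [-0.0, 0.727, 0.687, -0.0]
contact_force: [-0.2, -1.2, 0.3]
grip_width: 0.449
grasp_force: 0.0
```

```bash
python3 st.py
```

```text
18.95 tcp [0.491  0.1119 0.256 ] yaw -0.056 j [-0.0115  0.2814  1.3747  0.      1.4863  0.0445] tau1 [  0.0163 -39.5512 -23.2728   0.0008  -0.0743   0.    ] F [-0.1634 -1.1842  0.3246] g 0.4490780757402208 0.0
```

>>> carry_out(series=[[[0,0,-0.07],0,0.45],[[0,0,-0.07],0,0.45],[[0,0,-0.07],0,0.45],[[0,0,-0.07],0,0.45],[[0,0,0],0,0.45]])

```text
clock: 19.45
tcp_pos: [0.491, 0.1119, 0.2449]
orientation: [-0.0, 0.727, 0.687, -0.0]
contact_force: [0.1, -0.7, 1.0]
grip_width: 0.449
grasp_force: 0.0
```

```bash
python3 st.py
```

```text
19.45 tcp [0.491  0.1119 0.2449] yaw -0.056 j [-0.0115  0.2893  1.3963  0.      1.4568  0.0445] tau1 [  0.0144 -39.7025 -22.9974   0.0007  -0.0747  -0.    ] F [ 0.1108 -0.7264  0.9627] g 0.44940632267493624 0.0
```

>>> carry_out(series=[[[0,0,-0.07],0,0.45],[[0,0,-0.07],0,0.45],[[0,0,-0.07],0,0.45],[[0,0,-0.07],0,0.45],[[0,0,0],0,0.45]])

```text
clock: 19.95
tcp_pos: [0.491, 0.1119, 0.2337]
orientation: [-0.0, 0.727, 0.687, -0.0]
contact_force: [-0.9, -0.1, -0.9]
grip_width: 0.449
grasp_force: 0.0
```

```bash
python3 st.py
```

```text
19.95 tcp [0.491  0.1119 0.2337] yaw -0.056 j [-0.0115  0.2977  1.4174 -0.      1.4272  0.0445] tau1 [  0.0134 -39.8681 -22.7001   0.0007  -0.075   -0.    ] F [-0.9395 -0.1033 -0.9106] g 0.4493176388376119 0.0
```

>>> carry_out(series=[[[0,0,-0.07],0,0.45],[[0,0,-0.07],0,0.45],[[0,0,-0.07],0,0.45],[[0,0,-0.07],0,0.45],[[0,0,0],0,0.45]])

```text
clock: 20.45
tcp_pos: [0.491, 0.1119, 0.2225]
orientation: [-0.0, 0.727, 0.687, -0.0]
contact_force: [0.6, 0.7, 0.1]
grip_width: 0.45
grasp_force: 0.0
```

```bash
python3 st.py; cat > gap.py <<'E'
from cell import eyes
from h import *
p,d=eyes.camera("top");c=eyes.calibration("top");P=pts(p,d,c['K'],c['T']);P=P[d>0]
A=[]
for n in("top0","scene0"):
    z=np.load(n+".npz");q=pts(*[z[k] for k in("p","d","K","T")])[z['d']>0];A.append(q[(abs(q[:,0]-.3)<.03)&(q[:,1]>-.05)&(q[:,1]<.16)&(q[:,2]>.3)&(q[:,2]<.62)])
H=np.vstack(A)
for a in(.28,.3,.32):
    w=P[(abs(P[:,0]-a)<.008)&(P[:,1]>.04)&(P[:,1]<.22)&(P[:,2]>.4)]
    # circle fit of the tube's upper side
    B=np.c_[w[:,1:],np.ones(len(w))];s=np.linalg.lstsq(B,(w[:,1:]**2).sum(1),rcond=None)[0];cy,cz=s[:2]/2;R=np.sqrt(s[2]+cy**2+cz**2)
    h=H[abs(H[:,0]-a)<.01];D=np.hypot(h[:,1]-cy,h[:,2]-cz);i=D.argmin();print(a,"tube",cy.round(3),cz.round(3),R.round(3),"gap",(D[i]-R).round(4),h[i].round(3))
E
python3 gap.py
```

```text
20.45 tcp [0.491  0.1119 0.2225] yaw -0.056 j [-0.0115  0.3068  1.4379  0.      1.3977  0.0445] tau1 [  0.0116 -40.0451 -22.3827   0.0007  -0.0754  -0.    ] F [0.6237 0.7449 0.1463] g 0.4502550721608818 0.0
0.28 tube 0.111 0.56 0.058 gap -0.0153 [0.287 0.077 0.534]
0.3 tube 0.111 0.546 0.058 gap -0.022 [0.291 0.083 0.523]
0.32 tube 0.115 0.545 0.047 gap 0.0143 [0.311 0.084 0.492]
```

>>> carry_out(series=[[[0,0,-0.07],0,0.45],[[0,0,-0.07],0,0.45],[[0,0,-0.07],0,0.45],[[0,0,-0.07],0,0.45],[[0,0,-0.07],0,0.45],[[0,0,0],0,0.45]])

```text
clock: 21.1
tcp_pos: [0.491, 0.1119, 0.2085]
orientation: [-0.0, 0.727, 0.687, -0.0]
contact_force: [0.4, 0.2, 1.1]
grip_width: 0.454
grasp_force: 0.0
```

```bash
python3 st.py
```

```text
21.1 tcp [0.491  0.1119 0.2085] yaw -0.056 j [-0.0115  0.3189  1.4627  0.      1.3608  0.0445] tau1 [  0.0083 -40.2738 -21.9555   0.0006  -0.0758   0.    ] F [0.4219 0.1563 1.1201] g 0.45392986208432157 0.0
```

>>> carry_out(series=[[[0,0,-0.08],0,0.45],[[0,0,-0.08],0,0.45],[[0,0,-0.08],0,0.45],[[0,0,-0.08],0,0.45],[[0,0,-0.08],0,0.45],[[0,0,0],0,0.45]])

```text
clock: 21.7
tcp_pos: [0.491, 0.1119, 0.1924]
orientation: [-0.0, 0.727, 0.687, -0.0]
contact_force: [-1.2, 1.0, -0.2]
grip_width: 0.451
grasp_force: 0.0
```

```bash
python3 st.py;python3 gap.py
```

```text
21.7 tcp [0.491  0.1119 0.1924] yaw -0.056 j [-0.0115  0.334   1.49   -0.      1.3185  0.0445] tau1 [  0.0068 -40.5591 -21.4219   0.0006  -0.0872  -0.    ] F [-1.1705  1.0454 -0.1588] g 0.45138922604935655 0.0
0.28 tube 0.11 0.557 0.056 gap -0.0159 [0.287 0.077 0.534]
0.3 tube 0.11 0.542 0.056 gap -0.0233 [0.291 0.083 0.523]
0.32 tube 0.115 0.537 0.047 gap 0.0081 [0.311 0.084 0.492]
```

>>> carry_out(series=[[[0,0,-0.08],0,0.45],[[0,0,-0.08],0,0.45],[[0,0,-0.08],0,0.45],[[0,0,-0.08],0,0.45],[[0,0,-0.08],0,0.45],[[0,0,0],0,0.45]])

```text
clock: 22.35
tcp_pos: [0.491, 0.1119, 0.1765]
orientation: [-0.0, 0.727, 0.687, -0.0]
contact_force: [0.7, 0.1, -0.4]
grip_width: 0.454
grasp_force: 0.0
```

```bash
python3 st.py
```

```text
22.35 tcp [0.491  0.1119 0.1765] yaw -0.056 j [-0.0115  0.3502  1.516  -0.      1.2763  0.0445] tau1 [  0.0028 -40.8739 -20.8621   0.0005  -0.0875  -0.    ] F [ 0.7059  0.1347 -0.4063] g 0.45393760712349585 0.0
```

>>> carry_out(series=[[[0,0,-0.08],0,0.45],[[0,0,-0.08],0,0.45],[[0,0,-0.08],0,0.45],[[0,0,-0.08],0,0.45],[[0,0,-0.08],0,0.45],[[0,0,-0.08],0,0.45],[[0,0,0],0,0.45]])

```text
clock: 23.05
tcp_pos: [0.491, 0.1119, 0.1573]
orientation: [-0.0, 0.727, 0.687, -0.0]
contact_force: [-0.7, 1.0, -1.4]
grip_width: 0.449
grasp_force: 0.0
```

```bash
python3 st.py; python3 gap.py
```

```text
23.05 tcp [0.491  0.1119 0.1573] yaw -0.056 j [-0.0115  0.3711  1.5457 -0.      1.2256  0.0445] tau1 [  0.0004 -41.2763 -20.1445   0.0004  -0.0882  -0.0001] F [-0.6524  1.0165 -1.3511] g 0.44861517620341324 0.0
0.28 tube 0.109 0.558 0.054 gap -0.0142 [0.287 0.077 0.534]
0.3 tube 0.11 0.539 0.054 gap -0.0238 [0.291 0.083 0.523]
0.32 tube 0.115 0.53 0.046 gap 0.0041 [0.311 0.084 0.492]
```

>>> carry_out(series=[[[0,0,-0.08],0,0.45],[[0,0,-0.08],0,0.45],[[0,0,-0.08],0,0.45],[[0,0,-0.08],0,0.45],[[0,0,-0.08],0,0.45],[[0,0,-0.08],0,0.45],[[0,0,0],0,0.45]])

```text
clock: 23.8
tcp_pos: [0.491, 0.1119, 0.138]
orientation: [-0.0, 0.727, 0.687, -0.0]
contact_force: [-0.8, -1.1, -0.5]
grip_width: 0.45
grasp_force: 0.0
```

```bash
python3 st.py;  python3 - <<'E'
from cell import eyes
from h import *
p,d=eyes.camera("wrist");c=eyes.calibration("wrist");K,T=c['K'],c['T'];P=pts(p,d,K,T);hsv=cv2.cvtColor(p,cv2.COLOR_RGB2HSV)
o=(hsv[...,0]<16)&(hsv[...,0]>5)&(hsv[...,1]>170)&(hsv[...,2]>120)
for i,a,cc,mm in blobs(o,300):
    v,u=np.nonzero(mm);print("orange",a,cc.round(1),u.min(),u.max(),v.min(),v.max(),np.median(P[mm],0).round(4),np.percentile(P[mm],2,0),np.percentile(P[mm],98,0))
E
```

```text
23.8 tcp [0.491  0.1119 0.138 ] yaw -0.056 j [-0.0115  0.3938  1.5737  0.      1.175   0.0445] tau1 [ -0.0045 -41.7125 -19.3728   0.0003  -0.0884  -0.    ] F [-0.7728 -1.1148 -0.4966] g 0.45021987465586233 0.0
orange 1710 [319.1 234.1] 296 343 209 269 [0.4903 0.123  0.0532] [0.47722722 0.09940444 0.04829275] [0.50522511 0.13651817 0.06069992]
```

>>> carry_out(series=[[[-0.01,-0.04,-0.1],0,0.45],[[-0.01,-0.04,-0.1],0,0.45],[[-0.01,-0.04,-0.1],0,0.45],[[0,-0.04,-0.1],0,0.45],[[0,-0.04,-0.1],0,0.45],[[0,-0.03,-0.1],0,0.45],[[0,0,0],0,0.45]])

```text
clock: 24.55
tcp_pos: [0.4897, 0.1025, 0.1139]
orientation: [-0.0, 0.727, 0.687, -0.0]
contact_force: [-0.0, 0.1, 0.0]
grip_width: 0.448
grasp_force: 0.0
```

```bash
python3 st.py; python3 gap.py
```

```text
24.55 tcp [0.4897 0.1025 0.1139] yaw -0.0563 j [-0.0307  0.42    1.6148 -0.      1.1079  0.0255] tau1 [ -0.1319 -41.9518 -18.2462  -0.0089  -0.1145  -0.0272] F [-0.0017  0.0707  0.0194] g 0.4477173692346317 0.0
0.28 tube 0.136 0.584 0.064 gap 0.0134 [0.287 0.077 0.534]
0.3 tube 0.105 0.549 0.05 gap -0.0162 [0.291 0.083 0.523]
0.32 tube 0.11 0.529 0.044 gap 0.0012 [0.311 0.084 0.492]
```

>>> carry_out(series=[[[0,0,-0.1],0,0.45],[[0,0,-0.1],0,0.45],[[0,0,-0.1],0,0.45],[[0,0,-0.1],0,0.45],[[0,0,-0.1],0,0.45],[[0,0,-0.1],0,0.45],[[0,0,0],0,0.45]])

```text
clock: 25.3
tcp_pos: [0.4897, 0.1027, 0.09]
orientation: [-0.0, 0.727, 0.687, -0.0]
contact_force: [1.1, -0.0, 0.2]
grip_width: 0.45
grasp_force: 0.0
```

```bash
python3 st.py
```

```text
25.3 tcp [0.4897 0.1027 0.09  ] yaw -0.056 j [-0.0304  0.4534  1.6446 -0.      1.0448  0.0257] tau1 [ -0.0174 -42.5769 -17.1468  -0.0001  -0.1113   0.0001] F [ 1.1003 -0.0442  0.1859] g 0.44997457583828343 0.0
```

>>> carry_out(series=[[[0,0,-0.1],0,0.45],[[0,0,-0.1],0,0.45],[[0,0,-0.1],0,0.45],[[0,0,-0.1],0,0.45],[[0,0,-0.1],0,0.45],[[0,0,-0.1],0,0.45],[[0,0,0],0,0.45]])

```text
clock: 26.0
tcp_pos: [0.4897, 0.1026, 0.066]
orientation: [-0.0, 0.727, 0.687, -0.0]
contact_force: [-0.3, -1.4, -0.0]
grip_width: 0.45
grasp_force: 0.0
```

```bash
python3 st.py
```

```text
26.0 tcp [0.4897 0.1026 0.066 ] yaw -0.0561 j [-0.0304  0.4892  1.6715  0.      0.982   0.0256] tau1 [ -0.0255 -43.2458 -15.9811  -0.0003  -0.1108   0.    ] F [-0.2985 -1.3732 -0.0266] g 0.44988289209473287 0.0
```

>>> carry_out(series=[[[0,0,-0.1],0,0.45],[[0,0,-0.1],0,0.45],[[0,0,-0.1],0,0.45],[[0,0,-0.1],0,0.45],[[0,0,-0.1],0,0.45],[[0,0,-0.1],0,0.45],[[0,0,-0.05],0,0.45],[[0,0,0],0,0.45]])

```text
clock: 26.8
tcp_pos: [0.4899, 0.1027, 0.0402]
orientation: [-0.0, 0.727, 0.687, -0.0]
contact_force: [-0.9, 0.7, 0.0]
grip_width: 0.448
grasp_force: 0.0
```

```bash
python3 st.py
```

```text
26.8 tcp [0.4899 0.1027 0.0402] yaw -0.056 j [-0.0304  0.5303  1.6971  0.      0.9148  0.0256] tau1 [ -0.0222 -43.9746 -14.64    -0.0004  -0.06     0.0001] F [-0.876   0.6529  0.0223] g 0.44828158558021364 0.0
```

>>> carry_out(series=[[[0,0,0],0,0.2],[[0,0,0],0,0.1],[[0,0,0],0,0.1],[[0,0,0],0,0.1]], force=40)

```text
clock: 27.2
tcp_pos: [0.49, 0.1026, 0.0406]
orientation: [0.0, 0.727, 0.687, 0.0]
contact_force: [-0.5, 0.1, 1.5]
grip_width: 0.179
grasp_force: 39.0
```

```bash
python3 st.py
```

```text
27.2 tcp [0.49   0.1026 0.0406] yaw -0.0561 j [-0.0304  0.5296  1.6968 -0.0001  0.9151  0.0257] tau1 [  0.221  -43.9027 -14.7763   0.0698  -0.0798  -0.0238] F [-0.5131  0.0966  1.4637] g 0.17882830241758785 39.03182029724121
```

Gripped, no contact with the pole. Raise along the mirrored arc.

>>> carry_out(series=[[[0,0.08,0.22],0,0.1],[[0.01,0.1,0.21],0,0.1],[[0.01,0.12,0.2],0,0.1],[[0.01,0.14,0.19],0,0.1],[[0.01,0.16,0.18],0,0.1],[[0.01,0.17,0.16],0,0.1],[[0.01,0.19,0.15],0,0.1]])

```text
clock: 27.9
tcp_pos: [0.4923, 0.1416, 0.0934]
orientation: [-0.0, 0.727, 0.687, -0.0]
contact_force: [1.4, -0.5, -7.5]
grip_width: 0.168
grasp_force: 39.7
```

```bash
python3 st.py
```

```text
27.9 tcp [0.4923 0.1416 0.0934] yaw -0.0559 j [ 0.0488  0.4651  1.6085 -0.0002  1.0683  0.1048] tau1 [ -0.2165 -47.2    -18.4185   0.5256   0.1139  -0.2543] F [ 1.4345 -0.5184 -7.4699] g 0.16816873189934453 39.68788504600525
```

>>> carry_out(series=[[[0.01,0.2,0.13],0,0.1],[[0.01,0.21,0.11],0,0.1],[[0.01,0.22,0.09],0,0.1],[[0.01,0.23,0.07],0,0.1],[[0.01,0.23,0.05],0,0.1],[[0.01,0.23,0.03],0,0.1],[[0.01,0.24,0],0,0.1],[[0,0.1,0],0,0.1],[[0,0,0],0,0.1]])

```text
clock: 28.8
tcp_pos: [0.496, 0.2064, 0.1126]
orientation: [0.002, 0.726, 0.687, -0.001]
contact_force: [4.3, -13.5, -0.5]
grip_width: 0.172
grasp_force: 39.2
```

```bash
python3 st.py
```

```text
28.8 tcp [0.496  0.2064 0.1126] yaw -0.0553 j [ 0.1759  0.4761  1.5157 -0.0046  1.1487  0.233 ] tau1 [  7.9123 -45.9908 -18.5256   3.1546   0.3704   0.1132] F [  4.3    -13.4626  -0.5126] g 0.17195614000147835 39.15211737155914
```

>>> carry_out(series=[[[0,0.05,0],0,0.1],[[0,0,0],0,0.1],[[0,-0.11,0],0,0.1],[[0,0,0],0,0.4],[[0,0,0],0,0.4],[[0,0,0],0,0.4],[[0,0,0.5],0,0.4],[[0,0,1],0,0.4],[[0,0,1],0,0.4],[[0,0,0.5],0,0.4]])

```text
clock: 29.8
tcp_pos: [0.4956, 0.2058, 0.2356]
orientation: [0.001, 0.726, 0.687, 0.002]
contact_force: [0.7, -0.5, -0.1]
grip_width: 0.403
grasp_force: 0.0
```

```bash
python3 st.py; python3 - <<'E'
from cell import eyes
from h import *
C=np.array([.4731,.2687])
for n in("scene","wrist"):
    p,d=eyes.camera(n);c=eyes.calibration(n);K,T=c['K'],c['T'];P=pts(p,d,K,T)
    hsv=cv2.cvtColor(p,cv2.COLOR_RGB2HSV);Q=P[...,:2]-C;bx=Q[...,0]*.9984-Q[...,1]*.056;by=Q[...,0]*.056+Q[...,1]*.9984
    o=(hsv[...,0]<16)&(hsv[...,0]>5)&(hsv[...,1]>170)&(hsv[...,2]>120)&(abs(bx)<.12)&(abs(by)<.2)
    for i,a,cc,m in blobs(o,10): print(n,a,"b",np.median(bx[m]).round(4),np.median(by[m]).round(4),np.percentile(by[m],[2,98]).round(4),np.percentile(P[m][:,2],[2,50,98]).round(4))
cv2.imwrite("pics/w6.png",p[:,:,::-1])
E
```

```text
29.8 tcp [0.4956 0.2058 0.2356] yaw -0.0554 j [0.1726 0.3519 1.3297 0.0006 1.4554 0.2279] tau1 [  0.0209 -42.9563 -22.5054  -0.0039  -0.2017  -0.    ] F [ 0.7173 -0.4668 -0.0806] g 0.4029504369630152 0.0
scene 91 b 0.0258 0.0681 [0.0633 0.0727] [0.0924 0.1089 0.1323]
scene 20 b 0.0712 -0.0091 [-0.0116 -0.0025] [0.1076 0.1229 0.1337]
scene 88 b 0.0256 -0.0742 [-0.078  -0.0712] [0.0948 0.1101 0.1298]
wrist 217 b 0.0257 0.0705 [0.0678 0.073 ] [0.1301 0.1316 0.1331]
wrist 67 b 0.0265 0.0671 [0.0666 0.0675] [0.1134 0.1257 0.129 ]
wrist 12 b 0.0216 0.067 [0.0666 0.0675] [0.1196 0.1204 0.1223]
wrist 13 b 0.0148 0.0676 [0.0674 0.068 ] [0.1    0.1012 0.1024]
wrist 179 b 0.07 -0.0008 [-0.0082  0.0063] [0.1296 0.1315 0.1335]
wrist 30 b -0.051 0.0007 [0.0002 0.0012] [0.0304 0.0317 0.0337]
wrist 23 b 0.0668 -0.0018 [-0.007   0.0041] [0.1198 0.1261 0.1275]
wrist 11 b 0.0364 -0.0698 [-0.07   -0.0694] [0.0998 0.1006 0.1018]
wrist 17 b 0.0258 -0.0688 [-0.0693 -0.0685] [0.1128 0.1146 0.1163]
wrist 16 b 0.0254 -0.0691 [-0.0694 -0.0689] [0.12   0.121  0.1217]
wrist 27 b 0.0243 -0.069 [-0.0699 -0.0686] [0.1254 0.1264 0.1279]
wrist 128 b 0.0257 -0.0718 [-0.0749 -0.0694] [0.1295 0.1315 0.1331]
```

View pics/w6.png

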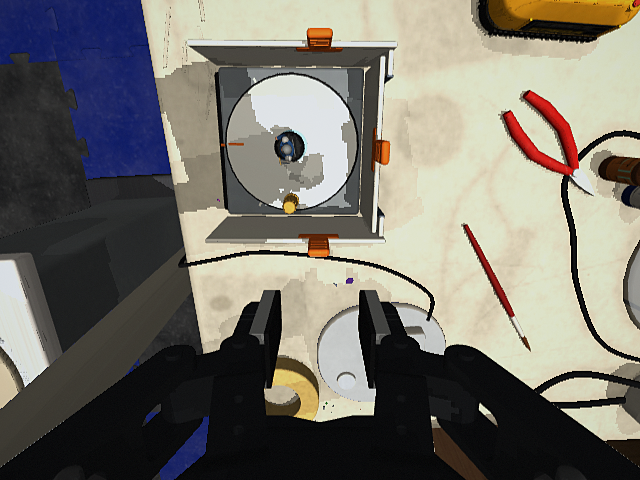

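The picture shows all three walls upright: back tab at (382,152), side tabs at (319,37) and (318,244). The flanges are closed behind the back wall, and the orange line at (235,144) meets the base mark. The tabs measure at the hinge lines up to z = 0.13 m.

```bash
python3 -c "from cell import sign_off; print(sign_off())"
```

```text
the job is handed in; nothing more can be done
None
```

I handed the job in at about 30 s on the clock: the turntable is clicked home with the figure facing the open front, and the back, left and right walls were raised in that order and measure upright; the figure was not bumped and neither the tape nor the bottle was touched.

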